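Load the bench imager, shut its drawer, set its display and timer

ROBOT

A 6-joint arm with a two-finger parallel gripper is mounted at the origin on a cart in front of the work surface, level with it; the furniture and walls round the work are solid. World frame = base frame: x ahead of the robot, y to its left, z up, the work surface at z = 0. Lengths are in mm, angles in rad, forces in N, time in s.
With the tool pointing down it reaches from about 350 to 775 mm from the base axis. Payload 7.3 kg.
Tool frame: the origin (TCP) lies at the very end of the fingers, on their centre line; the grasp point (between the pads) lies 19 mm behind it (bot.grip_point_offset is the distance from the TCP to the grasp point, in mm); z points along the fingers, y is the line along which they close (so a half turn about z gives the same grasp; the last joint's range is limited). The gripper opens to 92 mm and grips with 3 to 60 N. Pads are 19 mm wide; open, the fingers measure 130 mm over their backs; the gripper's body (75 mm by 190 mm) begins 47 mm behind the grasp point.
Start: joints at [1.029, 0.342, 1.524, -0, 1.275, -0.146], TCP at [202.401, 484.439, 199.441] pointing down, gripper open.
Joint ranges: [-2.53, 2.53], [-0.77, 2.02], [0.04, 2.7], [-1, 4.14], [0.28, 2.66], [-3.11, 3.11]. Speed limits (rad/s): [2.57, 2.57, 3.14, 3.14, 3.14, 3.14].

INTERFACE

Orientations are given as [roll, pitch, yaw] about the fixed x, y, z axes, in that order (R = Rz(yaw) Ry(pitch) Rx(roll)).
In Python, from plant import bot gives the robot as it stands. The module is installed in compiled form; this text tells all that it offers.
- The arm moves only by the shell command python3 -m jog 'ROWS' [OPENING]. ROWS is JSON, a list of rows, each a list of 6 numbers: the shift along the tool's x, y, z in mm, then the turn, a rotation vector about the tool's x, y, z in rad. In form: [[dx, dy, dz, rx, ry, rz], ...]. A call has 1 to 12 rows; each row shifts and turns the commanded pose from where the row before left it, along the tool's axes as they then stand; what a row does not reach is not made up. A row lasts 1/10 s, in which the tool goes at most 50 mm and 8.59 degrees, less where a joint would pass 70% of its speed; a pose out of reach is approached as far as the arm can. A call with a gripper value outside its range is refused whole. OPENING is the opening in per cent of the stroke, from 0 (shut) to 100 (fully open), set as the call begins (- or left out, the last holds). The fingers move at their own pace and stop on an object; the grip force is fixed at half the most. Time passes only in rows, so rows that do not move let the fingers close. It gives the time, the measured TCP pose, the force, the opening and the grip force at its end, in the units of the state.
- bot.get_obs(): the state, without advancing time (a new reading comes with each control period).
- bot.capture(name): name is "scene" or "top" or "wrist"; returns the picture (420x560x3 uint8, red, green, blue); there is no depth.
- bot.camera_model(name): a dict with "fx", "fy", "cx", "cy" (pixels), "position" and "orientation" of the camera in the world; the wrist camera has in their place "T_tool_cam" (4x4, takes a point from camera to tool coordinates, whose origin is the TCP and whose axes are the flange's). Camera axes: x right, y down, z forward; pixel columns grow to the right and rows downward; lengths in mm; the calibration is good to about 2 mm. The wrist camera is an equidistant fisheye: a pixel r from the principal point sees the ray r / f radians off the axis. A picture is of the moment at which its call begins: read the wrist's pose just before it. camera_model takes no time and is no camera call.
- bot.close_job(): hands the job in; it is judged then, once.
Trained networks look in the newest picture that a camera, given by its name, has taken for a name from the list of things; names that differ only in an ending like _2 or _b are one class to them, and where a whole thing is asked for, a point or a joint stands for the part that bears it (a point fixed in the world has none). Each returns a list of dicts, best first, with "p" (0 to 1); they miss things now and then, are a little off and sometimes report something else, mostly with a low value. They report only what shows in the picture. A call takes as long as a camera call.
- bot.outline_of(target, camera): "mask" (420x560 bool, what is visible of it) and "pixel" ([column, row] in pixels, amid what is visible of it).
The state is a dict: "time": time; "joint_positions": joint angles; "dq": joint speeds; "tau": joint torques, N m; "tool_pos": TCP position; "tcp_rot": TCP orientation; "contact_force": force on the tool from outside, world axes, zero at the start; "moment": the same for the moment, N m; "grip_width": finger opening in mm; "finger_force": force on a finger pad.
Only numpy, scipy, OpenCV 4.12 (cv2) and the standard library are available. Lean on these libraries where they do the work, as an engineer would, in place of code of your own. Each camera call takes 0.05 s, during which the arm holds its last target. There are 200 camera calls.

TASK

Get the imager ready for a run: stand every small micro-tube rack upright and flat on the floor of the imager's open drawer, then push the drawer fully home until it snaps into its detent and stays shut. Set the imager's display for a person standing at the front edge of the bench (the robot's side): swivelled to face square to that edge and leaning back 30 degrees from upright; and lay the timer flat, face up, on the imager's lid, leaving the tape roll where it is.

Things in the scene. Friction and masses are not known exactly. Their poses are not given: they have to be found in the camera images.
- rack1: moulded micro-tube rack, 54 x 90 mm and 30 mm high (small, open-looking, no tubes in it), mass 50 to 100 g; three or four of these identical racks are there, standing upright, some on the bench left of the drawer, some on the lid of the imager. Origin: centre of its underside; z up; x along its short side, y along its long side. Upright side walls, 52 mm apart outside, 26 mm high: grip across the short side.
- rack2: another rack just like rack1 (absent in some starts)
- rack3: another rack just like rack1 (absent in some starts)
- rack4: another rack just like rack1 (absent in some starts)
- imager: flat white housing, 249 mm wide, 220 mm deep, with a flat level lid (fixed) 58 mm above the bench; fixed to the bench on the robot's right. Origin: centre of its underside; its front, with the drawer, looks along its own -x (about to the robot's left, world +y); its y runs along its width.
- drawer (a joint): how far the drawer is out, m: 0 home, 0.20 fully out; starts 0.18 to 0.20. Sliding friction about 1.2 N. At about 15 mm the spring detent resists with some 5 to 7 N, from 6 mm on it pulls the drawer home; let go in between, the drawer creeps back out (to 8 to 15 mm) and is not shut.
- drawer_floor (a point): centre of the drawer's inner floor (12 mm above the bench), moves with the drawer; axes as the imager's (z up). Inside: 180 mm along x (depth), 231 mm along y (width); side and back walls 24 mm above the floor, front panel 44 mm above it. The housing's ceiling leaves 36 mm above the floor. Room for two by two racks with their long sides along y.
- drawer_pull (a point): middle of the outer face of the drawer's pull, a flat aluminium bar 90 mm wide (along the imager's y) and 18 mm high (34 to 52 mm above the bench), 25 mm in front of the inner face of the drawer's front panel (which is 12 mm thick and 249 mm wide); moves with the drawer; push it along the imager's +x. Axes as the imager's.
- display_swivel (a joint): turn of the display about the upright axis, rad: 0 faces square to the front edge of the bench (screen towards world -x), positive anticlockwise seen from above; range -1.2 to 1.2, stays where left (friction 0.12 N m).
- display_tilt (a joint): lean of the display, rad: 0 upright, positive leaning back (top edge away from the viewer); 30 degrees = 0.52; range -0.35 to 1.2, stays where left (friction 0.25 N m).
- display_hinge (a point): crossing of the display's swivel axis (upright) and tilt axis, 60 mm above the bench; fixed on the stand (round foot, 104 mm across) at the robot's left.
- display_top (a point): middle of the top edge of the display, 122 mm from display_hinge, moves with it; x out of its back, y along its width, z up along the panel. The panel is 160 mm wide, 110 mm high, 12 mm thick, white with a black screen; it can be pinched at the top edge or pushed.
- lab_timer: white digital timer lying on its back, 64 x 66 x 18 mm, about 75 g, starts on the bench between drawer and laptop; grip it across its 64 mm sides. Origin: centre of its underside; z up, x along the 64 mm. A pipette carousel 300 mm tall stands behind the drawer and the timer (world x beyond 0.67, y from -0.12 to 0.08): keep the hand clear of it.
- tape_roll: dark roll of tape lying flat, 53 mm across, 19 mm high, on the bench among the racks, a bystander. Origin: centre of its underside.

How it is judged (in metres and radians):
On the way, in this order (a step that is already met when the one before it is completed fails the run):
1. every rack stands in the open drawer, let go (x of rack1 in the frame of drawer_floor between -0.075 and 0.075 m and y of rack1 in the frame of drawer_floor between -0.1 and 0.1 m and z of rack1 in the frame of drawer_floor between -0.004 and 0.006 m and angle between each of rack1, rack2, rack3, rack4's own z axis and vertical below 0.12 rad and contact force between the fingers and rack1 below 0.3 N and x of rack2 in the frame of drawer_floor between -0.075 and 0.075 m and y of rack2 in the frame of drawer_floor between -0.1 and 0.1 m and z of rack2 in the frame of drawer_floor between -0.004 and 0.006 m and contact force between the fingers and rack2 below 0.3 N and x of rack3 in the frame of drawer_floor between -0.075 and 0.075 m and y of rack3 in the frame of drawer_floor between -0.1 and 0.1 m and z of rack3 in the frame of drawer_floor between -0.004 and 0.006 m and contact force between the fingers and rack3 below 0.3 N and x of rack4 in the frame of drawer_floor between -0.075 and 0.075 m and y of rack4 in the frame of drawer_floor between -0.1 and 0.1 m and z of rack4 in the frame of drawer_floor between -0.004 and 0.006 m and contact force between the fingers and rack4 below 0.3 N and value of joint drawer above 0.1 m), for 0.3 s.
2. the drawer is pushed home into its detent (value of joint drawer below 0.003 m), for 0.3 s.
At the end, for the whole second after the job is handed in: every rack there is upright (within 7 deg) on the drawer floor (within 6 mm), let go, at rest; drawer out less than 3 mm; display swivel within 0.12 rad of 0, lean 0.40 to 0.65 rad; the timer lies face up (within 7 deg) on the imager lid (height within 6 mm), let go (x of lab_timer in the frame of imager between -0.1 and 0.1 m and y of lab_timer in the frame of imager between -0.115 and 0.115 m and z of lab_timer in the frame of imager between 0.054 and 0.064 m and angle between each of lab_timer, rack1, rack2, rack3, rack4's own z axis and vertical below 0.12 rad and contact force between the fingers and lab_timer below 0.3 N and x of rack1 in the frame of drawer_floor between -0.075 and 0.075 m and y of rack1 in the frame of drawer_floor between -0.1 and 0.1 m and z of rack1 in the frame of drawer_floor between -0.004 and 0.006 m and contact force between the fingers and rack1 below 0.3 N and x of rack2 in the frame of drawer_floor between -0.075 and 0.075 m and y of rack2 in the frame of drawer_floor between -0.1 and 0.1 m and z of rack2 in the frame of drawer_floor between -0.004 and 0.006 m and contact force between the fingers and rack2 below 0.3 N and x of rack3 in the frame of drawer_floor between -0.075 and 0.075 m and y of rack3 in the frame of drawer_floor between -0.1 and 0.1 m and z of rack3 in the frame of drawer_floor between -0.004 and 0.006 m and contact force between the fingers and rack3 below 0.3 N and x of rack4 in the frame of drawer_floor between -0.075 and 0.075 m and y of rack4 in the frame of drawer_floor between -0.1 and 0.1 m and z of rack4 in the frame of drawer_floor between -0.004 and 0.006 m and contact force between the fingers and rack4 below 0.3 N and value of joint drawer below 0.003 m and value of joint display_swivel between -0.12 and 0.12 rad and value of joint display_tilt between 0.4 and 0.65 rad and linear speed of each of rack1, rack2, rack3, rack4 below 0.02 m/s); the robot touches nothing.
It fails at once if the tape roll is moved more than 4 cm (distance of tape_roll from where it was at the start of the episode above 0.04 m).
Of rack1, rack2, rack3, rack4 only 3 to 4 are there at a start; the rules pass over those that are not, and their reading is None.
At some moment in a run one of rack1, rack2, rack3, rack4 may be knocked a few centimetres aside while the robot is not near it.
Once in a run the grip may slacken for a moment while it holds something.
It also fails if it takes over 210 s, if anything falls off the work surface, if the arm or the gripper's body presses on something with over 40 N, if the wrist force passes 120 N, or if a joint passes its speed limit or range.

## Working session

There is one attempt and no reset: what is moved stays moved. The work goes in short steps, Python scripts to look and compute and a shell command to move; the robot and the scene stay as the last step left them, time stands still between calls to the robot, and variables do not carry over. Pictures are saved under pics/ and viewed, at most 14 in all, crops included, and the job is handed in when it is done.

```bash
mkdir -p pics; cat > h.py <<'E'
import numpy as np, cv2
from plant import bot
from scipy.spatial.transform import Rotation as R
def rot(o):
    o=np.array(o,float)
    if o.shape==(3,3): return o
    if o.size==4: return R.from_quat(o).as_matrix()
    return R.from_euler('xyz',o).as_matrix()
def w(cam,px,z):
    m=bot.camera_model(cam); u,v=px
    d=np.array([(u-m['cx'])/m['fx'],(v-m['cy'])/m['fy'],1.])
    d=rot(m['orientation'])@d; p=np.array(m['position'],float)
    return p+d*(z-p[2])/d[2]
def proj(cam,P):
    m=bot.camera_model(cam); q=rot(m['orientation']).T@(np.array(P,float)-np.array(m['position'],float))
    return np.array([m['cx']+m['fx']*q[0]/q[2],m['cy']+m['fy']*q[1]/q[2]])
def snap(cam,f):
    im=bot.capture(cam); cv2.imwrite('pics/'+f,cv2.cvtColor(im,cv2.COLOR_RGB2BGR)); return im
E
python3 - <<'E'
from h import *
o=bot.get_obs(); print(o)
for c in('top','scene'):
    print(bot.camera_model(c)); snap(c,c+'0.png')
    for t in('rack1','lab_timer','tape_roll','drawer_pull','imager','display_top'):
        for r in bot.outline_of(t,c):
            m=r['mask'].astype('uint8'); pts=cv2.findNonZero(m)
            print(c,t,round(r['p'],2),np.round(r['pixel']),m.sum(),[np.round(x,1) for x in cv2.minAreaRect(pts)] if pts is not None else '')
print(bot.camera_model('wrist'))
E
```

```text
{'time': 0.0, 'joint_positions': array([ 1.02899059e+00,  3.42721494e-01,  1.52504102e+00, -1.13163006e-05,
        1.27538508e+00, -1.45995056e-01]), 'dq': array([-0.00087185,  0.00094223,  0.00265531,  0.00135251, -0.00049123,
       -0.00080308]), 'tau': array([ 2.33612918e-03, -4.31233513e+01, -2.44222963e+01,  7.19628436e-02,
        5.58283541e-02, -1.15244920e-04]), 'tool_pos': array([202.15937143, 484.02154999, 198.73725458]), 'tcp_rot': array([-3.14005268e+00, -2.15501786e-04,  2.74578511e+00]), 'contact_force': array([ 0.57746457, -0.2659804 , -0.16190776]), 'moment': array([0.0381415 , 0.03133877, 0.00616316]), 'finger_force': 0.0, 'grip_width': 91.67916050090932}
{'fx': 543.1606853065276, 'fy': 543.1606853065276, 'cx': 271.6853949352329, 'cy': 210.8606626189091, 'position': array([ 334.1794726 ,   61.03807885, 1549.08914552]), 'orientation': array([-3.00384572,  0.02336306, -1.56277269])}
top rack1 0.97 [414. 233.] 677 [array([412.3, 234.4]), array([34.7, 20.1]), np.float64(14.0)]
top rack1 0.66 [252. 246.] 564 [array([253. , 245.2]), array([32.3, 19.3]), np.float64(18.4)
[... 1847 characters left out ...]
rray([79.8, 63.2]), np.float64(28.4)]
scene drawer_pull 0.67 [320. 250.] 3769 [array([320.3, 248.3]), array([80.6, 62.5]), np.float64(27.6)]
scene imager 0.94 [365. 270.] 9367 [array([358.6, 262.3]), array([162.3,  76.9]), np.float64(26.6)]
{'fx': 325.19226210127806, 'fy': 325.19226210127806, 'cx': 286.8255889844096, 'cy': 205.79177339534087, 'T_tool_cam': array([[-6.99993839e-04, -9.59119182e-01, -2.83001598e-01,
         7.75280684e+01],
       [ 9.99999634e-01, -5.31875844e-04, -6.70884050e-04,
        -5.95476504e-01],
       [ 4.92936048e-04, -2.83001963e-01,  9.59119203e-01,
        -1.85433308e+02],
       [ 0.00000000e+00,  0.00000000e+00,  0.00000000e+00,
         1.00000000e+00]])}
```

```bash
python3 -c "
import cv2
a=cv2.imread('pics/top0.png')[150:300,90:480]; cv2.imwrite('pics/top0c.png',cv2.resize(a,None,fx=2.05,fy=2.05,interpolation=2))
a=cv2.imread('pics/scene0.png')[120:360,130:470]; cv2.imwrite('pics/scene0c.png',cv2.resize(a,None,fx=2.3,fy=2.3,interpolation=2))"
```

```text
(no output)
```

View pics/top0c.png

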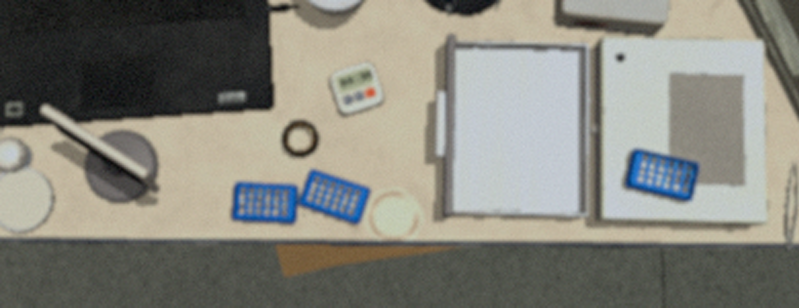

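View pics/scene0c.png

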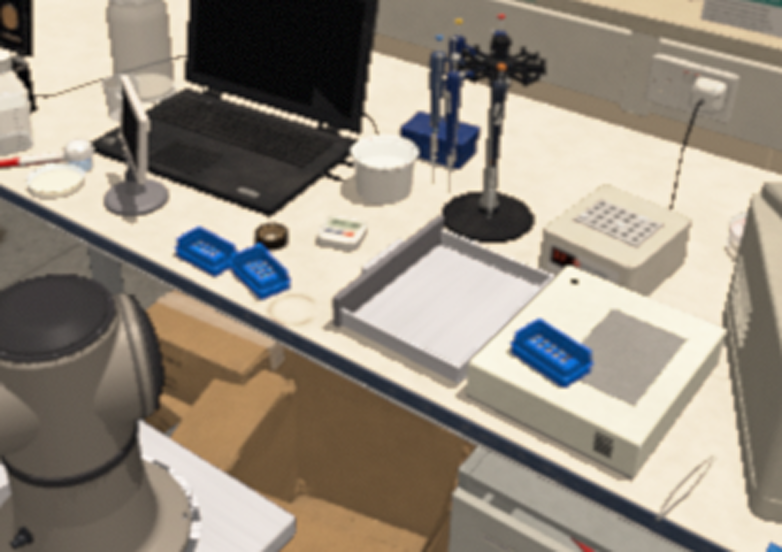

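The pictures show three blue racks. Two are on the bench (top px ~(219,248) and (253,245)) and one is on the lid (~(412,234)). The tape ring is at (236,217), the timer at (264,193), and the drawer is open and empty. The display is turned about -0.6 rad.

```bash
cat >> h.py <<'E'
def plane(cam,im,z,x0,x1,y0,y1,s=1.0):
    "rectified metric image, row=(x1-x)/s, col=(y1-y)/s"
    W=np.array([[x0,y0],[x0,y1],[x1,y0],[x1,y1]],float)
    src=np.array([proj(cam,[a,b,z]) for a,b in W],np.float32)
    dst=np.array([[(y1-b)/s,(x1-a)/s] for a,b in W],np.float32)
    return cv2.warpPerspective(im,cv2.getPerspectiveTransform(src,dst),(int((y1-y0)/s),int((x1-x0)/s)),flags=cv2.INTER_CUBIC)
def racks(im,z,reg,cam='top'):
    x0,x1,y0,y1=reg; P=plane(cam,im,z,*reg)
    h=cv2.cvtColor(P,cv2.COLOR_RGB2HSV); m=cv2.inRange(h,(95,110,40),(125,255,255))
    m=cv2.morphologyEx(m,cv2.MORPH_CLOSE,np.ones((9,9)))
    out=[]
    for c in cv2.findContours(m,cv2.RETR_EXTERNAL,cv2.CHAIN_APPROX_NONE)[0]:
        if cv2.contourArea(c)<1500: continue
        (u,v),(a,b),t=cv2.minAreaRect(c); bx=cv2.boxPoints(((u,v),(a,b),t))
        e=max([bx[1]-bx[0],bx[2]-bx[1]],key=np.linalg.norm); lw=np.arctan2(-e[0],-e[1])  # long axis yaw in world
        out.append((round(x1-v,1),round(y1-u,1),round(max(a,b)),round(min(a,b)),round((lw%np.pi),3)))
    return out
def go(x,y,z,yaw,q=None):
    "print turn about tool z, then shift in the turned tool frame"
    o=bot.get_obs(); p=np.array(o['tool_pos']); y0=o['tcp_rot'][2]
    d=(yaw-y0+np.pi)%(2*np.pi)-np.pi
    t=np.array([x,y,z])-p
    sx=t[0]*np.cos(yaw)+t[1]*np.sin(yaw); sy=t[0]*np.sin(yaw)-t[1]*np.cos(yaw)
    print('rz %.3f  dx %.1f dy %.1f dz %.1f'%(-d,sx,sy,-t[2]),'q6',round(o['joint_positions'][5],2))
E
python3 - <<'E'
from h import *
im=snap('top','top1.png')
print('bench',racks(im,28,(150,700,0,500)))
print('lid',racks(im,86,(150,700,-450,-100)))
for n,px,z in(('tape',(236,217),15),('timer',(264,192.5),18)): print(n,w('top',px,z))
# drawer/housing corners from crop
f=lambda u,v:(90+u/2.05,150+v/2.05)
for n,p,z in(('pull outer top',f(438,90),52),('pull outer bot',f(435,157),52),('panel far',f(449,37),56),('panel near',f(445,216),56),('lid farL',f(601,42),58),('lid farR',f(764,40),58),('lid nearL',f(601,220),58),('lid nearR',f(766,220),58),('drw backfar',f(586,46),36),('drw backnear',f(582,215),36),('disp top a',f(43,107),175),('disp top b',f(152,187),175),('foot',f(121,166),5)): print(n,w('top',p,z).round(1))
E
```

```text
bench [(446.0, 196.6, 185, 70, np.float32(1.582))]
lid [(473.2, -282.2, 88, 51, np.float32(1.34))]
tape [528.44174553 200.25534181  15.        ]
timer [599.1146767  120.93666707  18.        ]
pull outer top [589.7   8.8  52. ]
pull outer bot [497.9  12.8  52. ]
panel far [662.5  -6.1  56. ]
panel near [ 4.183e+02 -4.000e-01  5.600e+01]
lid farL [ 655.7 -212.4   58. ]
lid farR [ 659.2 -432.4   58. ]
lid nearL [ 414.2 -207.6   58. ]
lid nearR [ 415.7 -425.3   58. ]
drw backfar [ 654.8 -195.7   36. ]
drw backnear [ 422.  -186.1   36. ]
disp top a [545.  509.3 175. ]
disp top b [445.1 368.  175. ]
foot [488.  450.7   5. ]
```

```bash
python3 -m jog '[[0,0,0,0,0,0.14],[0,0,0,0,0,0.14],[0,0,0,0,0,0.14],[0,0,0,0,0,0.14],[0,0,0,0,0,0.14],[0,0,0,0,0,0.14],[0,0,0,0,0,0.14],[0,0,0,0,0,0.14],[0,0,0,0,0,0.14],[0,0,0,0,0,0.14]]'
python3 -m jog '[[-26,35,0,0,0,0],[-26,35,0,0,0,0],[-26,35,0,0,0,0],[-26,35,0,0,0,0],[-26,35,0,0,0,0],[-26,35,0,0,0,0],[-26,35,0,0,0,0]]'
python3 -m jog '[[-42,16,0,0,0,0],[-42,16,0,0,0,0],[-42,16,0,0,0,0],[-42,16,0,0,0,0],[-42,16,0,0,0,0],[-42,16,0,0,0,0],[-42,16,0,0,0,0],[-42,16,0,0,0,0],[-42,16,0,0,0,0],[-42,16,0,0,0,0],[-42,16,0,0,0,0],[-42,16,0,0,0,0]]'
python3 - <<'E'
from h import *
go(473,-282,200,1.34)
m=bot.camera_model('wrist'); print(R.from_matrix(m['T_tool_cam'][:3,:3]).as_euler('xyz'))
snap('wrist','w1.png')
E
```

```text
time: 1.75
tool_pos: [202.4, 484.4, 199.5]
tcp_rot: [3.142, -0.0, 1.34]
contact_force: [1.1, -0.6, 0.0]
grip_width: 92.0
finger_force: 0.0
time: 2.45
tool_pos: [401.6, 250.9, 199.7]
tcp_rot: [3.141, -0.0, 1.346]
contact_force: [-0.8, -0.0, 0.9]
grip_width: 91.8
finger_force: 0.0
time: 3.65
tool_pos: [475.3, -283.7, 199.5]
tcp_rot: [3.141, -0.0, 1.346]
contact_force: [1.0, 0.9, 0.6]
grip_width: 91.8
finger_force: 0.0
rz 0.006  dx 1.1 dy -2.6 dz -0.5 q6 -0.45
[-2.87860005e-01 -6.19388834e-04  1.57149644e+00]
```

View pics/w1.png

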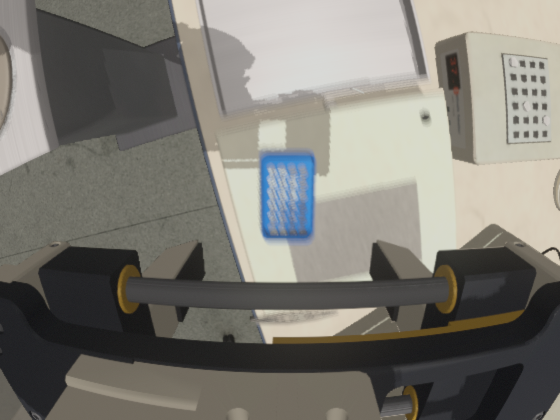

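The wrist camera shows the lid rack at about (288,196), with its long side nearly vertical in the picture. I'll rectify the fisheye view to get its pose.

```bash
cat >> h.py <<'E'
def wplane(im,o,z,x0,x1,y0,y1,s=1.0):
    m=bot.camera_model('wrist'); T=np.array(m['T_tool_cam']); Rt=rot(o['tcp_rot'])
    Rc=Rt@T[:3,:3]; pc=np.array(o['tool_pos'])+Rt@T[:3,3]
    X,Y=np.meshgrid(x1-np.arange(int((x1-x0)/s))*s,y1-np.arange(int((y1-y0)/s))*s,indexing='ij')
    q=np.stack([X-pc[0],Y-pc[1],np.full_like(X,z)-pc[2]],-1)@Rc
    r=np.hypot(q[...,0],q[...,1]); th=np.arctan2(r,q[...,2]); k=th/np.maximum(r,1e-9)
    u=(m['cx']+m['fx']*k*q[...,0]).astype(np.float32); v=(m['cy']+m['fx']*k*q[...,1]).astype(np.float32)
    return cv2.remap(im,u,v,cv2.INTER_LINEAR)
def wracks(z,reg,save=None,P=None):
    o=bot.get_obs(); 
    if P is None: im=bot.capture('wrist'); P=wplane(im,o,z,*reg)
    if save: cv2.imwrite('pics/'+save,cv2.cvtColor(P,cv2.COLOR_RGB2BGR))
    h=cv2.cvtColor(P,cv2.COLOR_RGB2HSV); m=cv2.inRange(h,(95,110,40),(125,255,255))
    m=cv2.morphologyEx(m,cv2.MORPH_CLOSE,np.ones((5,5))); out=[]
    for c in cv2.findContours(m,cv2.RETR_EXTERNAL,cv2.CHAIN_APPROX_NONE)[0]:
        if cv2.contourArea(c)<1500: continue
        (u,v),(a,b),t=cv2.minAreaRect(c); bx=cv2.boxPoints(((u,v),(a,b),t))
        e=max([bx[1]-bx[0],bx[2]-bx[1]],key=np.linalg.norm); lw=np.arctan2(-e[0],-e[1])
        out.append((round(reg[1]-v,1),round(reg[3]-u,1),round(max(a,b)),round(min(a,b)),round(float(lw%np.pi),3)))
    return out
E
python3 - <<'E'
from h import *
l=wracks(88,(380,560,-400,-150)); print(l)
x,y,_,_,a=l[0]; go(x,y,63,a)
E
```

```text
[(472.9, -283.2, 87, 50, 1.34)]
rz 0.001  dx 3.0 dy -3.2 dz 135.7 q6 -0.45
```

```bash
python3 -m jog '[[0,-3,25,0,0,0],[0,0,25,0,0,0],[0,0,25,0,0,0],[0,0,25,0,0,0],[0,0,20,0,0,0],[0,0,15,0,0,0],[0,0,0,0,0,0]]'
python3 -m jog '[[0,0,0,0,0,0],[0,0,0,0,0,0],[0,0,0,0,0,0],[0,0,0,0,0,0],[0,0,0,0,0,0],[0,0,0,0,0,0],[0,0,0,0,0,0],[0,0,0,0,0,0]]' 0
python3 -m jog '[[0,0,-25,0,0,0],[0,0,-25,0,0,0],[0,0,-25,0,0,0],[0,0,-25,0,0,0],[0,0,0,0,0,0]]'
python3 - <<'E'
from h import *
go(594,-104,160,3.119)
E
```

```text
time: 4.45
tool_pos: [471.2, -279.4, 62.5]
tcp_rot: [-3.138, -0.002, 1.346]
contact_force: [0.3, -0.7, -0.0]
grip_width: 92.0
finger_force: 0.0
time: 5.25
tool_pos: [472.4, -281.1, 64.4]
tcp_rot: [-3.142, -0.0, 1.346]
contact_force: [-0.1, -0.1, 0.4]
grip_width: 32.1
finger_force: 0.0
time: 5.75
tool_pos: [474.0, -282.3, 167.9]
tcp_rot: [3.135, 0.003, 1.346]
contact_force: [0.3, -1.1, -0.1]
grip_width: 0.5
finger_force: 0.0
rz -1.773  dx -115.9 dy 181.0 dz 7.9 q6 -0.45
```

```bash
python3 -m jog '[[0,0,-20,0,0,0],[0,0,-20,0,0,0],[0,0,0,0,0,0]]' 100
python3 - <<'E'
from h import *
snap('wrist','w2.png'); print(wracks(88,(380,560,-400,-150)))
im=bot.capture('top');print('lid',racks(im,86,(150,700,-450,-100)),racks(im,28,(150,700,0,500)))
E
```

```text
time: 6.05
tool_pos: [473.3, -281.8, 206.0]
tcp_rot: [3.138, 0.002, 1.346]
contact_force: [-0.7, 0.5, 0.1]
grip_width: 19.8
finger_force: 0.0
[(472.8, -283.1, 88, 50, 1.341)]
lid [(477.3, -263.2, 51, 49, np.float32(2.875))] [(446.0, 196.6, 185, 70, np.float32(1.582))]
```

View pics/w2.png

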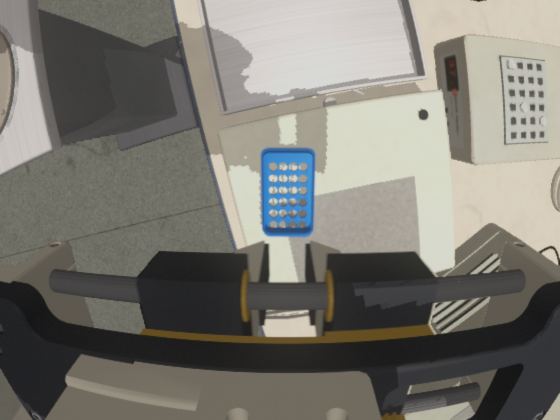

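```bash
python3 - <<'E'
from h import *
o=bot.get_obs(); print(o['tool_pos'],o['grip_width'])
m={c:bot.camera_model(c) for c in('top','scene')}
def ray(c,px):
    a=m[c]; d=rot(a['orientation'])@np.array([(px[0]-a['cx'])/a['fx'],(px[1]-a['cy'])/a['fy'],1]); return np.array(a['position']),d/np.linalg.norm(d)
im=snap('scene','s2.png'); r=bot.outline_of('rack1','scene'); 
for x in r: print(x['p'],x['pixel'],cv2.minAreaRect(cv2.findNonZero(x['mask'].astype('uint8'))))
def tri(a,b):
    (p,d),(q,e)=ray('top',a),ray('scene',b); s=np.linalg.lstsq(np.array([d,-e]).T,q-p,rcond=None)[0]; A=p+s[0]*d;B=q+s[1]*e; print(A.round(),B.round())
tri((412.3,234.4),(369.4,273.1)); tri((218.6,248.5),(218.8,227.9)); tri((253,245.2),(243.2,237.8))
for z in(30,60,88): print(z,w('top',(412.3,234.4),z).round(), w('scene',(369.4,273.1),z).round())
a=cv2.imread('pics/s2.png')[170:350,250:490]; cv2.imwrite('pics/s2c.png',cv2.resize(a,None,fx=3.2,fy=3.2,interpolation=2))
E
```

```text
[ 471.8844455  -280.67426303  202.91848119] 31.503915856834514
0.92 [242.5, 239.6] ((243.25001525878906, 238.25001525878906), (27.577163696289062, 18.384775161743164), 45.0)
0.7 [369.3, 276.7] ((369.59747314453125, 272.848388671875), (34.72865295410156, 20.00802993774414), 32.735225677490234)
[ 476. -285.   70.] [ 476. -285.   70.]
[438. 248.  17.] [436. 249.  17.]
[448. 151.  13.] [448. 151.  13.]
30 [ 480. -295.   30.] [ 520. -266.   30.]
60 [ 477. -288.   60.] [ 486. -280.   60.]
88 [ 475. -281.   88.] [ 456. -293.   88.]
```

View pics/s2c.png

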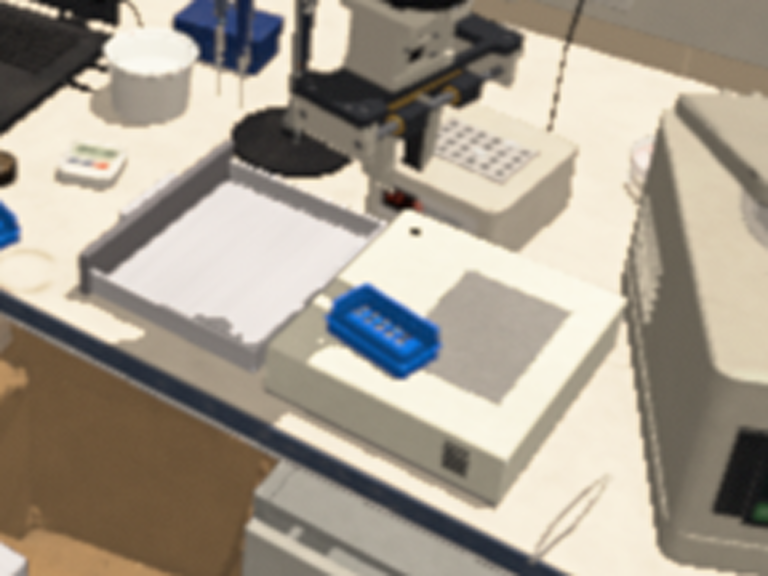

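The rack did not move although the fingers shut fully around where it stood. I'll go down again, look from the side, and then close.

```bash
python3 -m jog '[[0,0,20,0,0,0],[0,0,20,0,0,0],[0,0,20,0,0,0],[0,0,20,0,0,0],[0,0,20,0,0,0],[0,0,20,0,0,0],[0,0,15,0,0,0],[0,0,5,0,0,0],[0,0,0,0,0,0],[0,0,0,0,0,0]]' 100
python3 - <<'E'
from h import *
print(bot.get_obs()['tool_pos'],bot.get_obs()['grip_width'])
snap('scene','s3.png'); snap('wrist','w3.png')
a=cv2.imread('pics/s3.png')[170:350,290:490]; b=cv2.imread('pics/w3.png')[100:400,100:480]
cv2.imwrite('pics/c3.png',np.hstack([cv2.resize(a,(400,360),interpolation=2),cv2.resize(b,(400,360))]))
E
```

```text
time: 7.3
tool_pos: [472.7, -281.3, 64.8]
tcp_rot: [3.141, 0.0, 1.346]
contact_force: [0.3, -0.1, -0.2]
grip_width: 91.8
finger_force: 0.0
[ 472.68320765 -281.30694384   64.78729011] 91.8320484104631
```

View pics/c3.png

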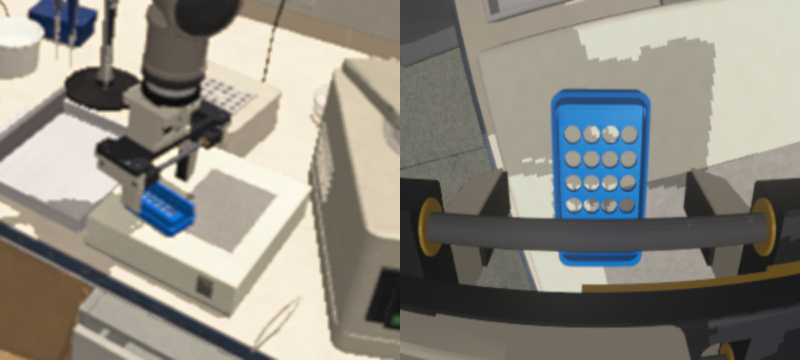

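The fingers straddle the rack properly, so I'll close in stages.

```bash
python3 -m jog '[[0,0,0,0,0,0],[0,0,0,0,0,0],[0,0,0,0,0,0]]' 0
python3 -m jog '[[0,0,0,0,0,0],[0,0,0,0,0,0],[0,0,0,0,0,0]]'
python3 -m jog '[[0,0,0,0,0,0],[0,0,0,0,0,0],[0,0,0,0,0,0]]'
python3 - <<'E'
from h import *
b=snap('wrist','w4.png'); a=snap('scene','s4.png')
a=cv2.imread('pics/s4.png')[170:350,290:490]; b=cv2.imread('pics/w4.png')[100:400,100:480]
cv2.imwrite('pics/c4.png',np.hstack([cv2.resize(a,(400,360),interpolation=2),cv2.resize(b,(400,360))]))
E
```

```text
time: 7.7
tool_pos: [472.5, -281.2, 64.7]
tcp_rot: [3.141, 0.0, 1.346]
contact_force: [-0.3, 0.2, -1.3]
grip_width: 72.7
finger_force: 0.0
time: 8.0
tool_pos: [472.4, -281.1, 64.4]
tcp_rot: [3.142, -0.0, 1.346]
contact_force: [-0.6, 0.1, 0.7]
grip_width: 48.3
finger_force: 0.0
time: 8.3
tool_pos: [472.4, -281.1, 64.4]
tcp_rot: [-3.142, -0.0, 1.346]
contact_force: [0.2, -0.1, -0.7]
grip_width: 24.1
finger_force: 0.0
```

View pics/c4.png

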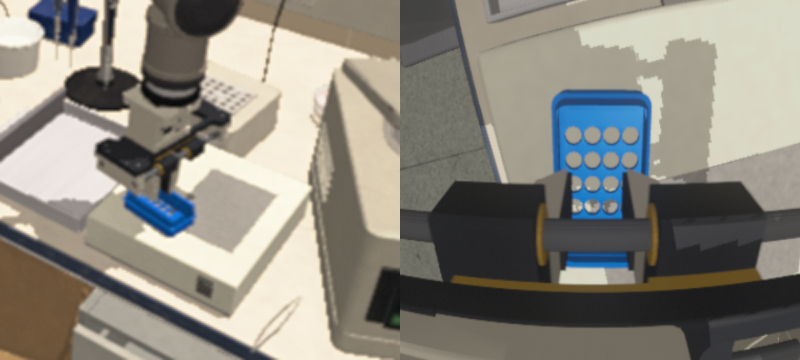

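```bash
python3 -m jog '[[0,0,0,0,0,0],[0,0,0,0,0,0],[0,0,0,0,0,0],[0,0,0,0,0,0],[0,0,0,0,0,0],[0,0,0,0,0,0],[0,0,0,0,0,0],[0,0,0,0,0,0],[0,0,0,0,0,0],[0,0,0,0,0,0]]' 100
python3 -m jog '[[0,0,2,0,0,0],[0,0,2,0,0,0],[0,0,0,0,0,0],[0,0,0,0,0,0]]'
python3 -m jog '[[0,0,1,0,0,0],[0,0,1,0,0,0],[0,0,0,0,0,0],[0,0,0,0,0,0]]'
python3 - <<'E'
from h import *
im=bot.capture('wrist');o=bot.get_obs()
for z in(60,70,80,88):
    print(z,wracks(z,(380,560,-400,-150),P=wplane(im,o,z,380,560,-400,-150)))
E
```

```text
time: 9.4
tool_pos: [472.4, -281.1, 64.4]
tcp_rot: [3.142, -0.0, 1.346]
contact_force: [0.3, 1.3, 0.7]
grip_width: 90.2
finger_force: 0.0
time: 9.8
tool_pos: [472.4, -281.0, 60.3]
tcp_rot: [-3.141, -0.0, 1.346]
contact_force: [-0.2, -0.1, -0.1]
grip_width: 91.8
finger_force: 0.0
time: 10.2
tool_pos: [472.4, -281.1, 58.4]
tcp_rot: [3.142, -0.0, 1.346]
contact_force: [-0.3, -0.2, 0.4]
grip_width: 91.8
finger_force: 0.0
60 [(474.9, -277.0, 69, 57, 1.342)]
70 [(475.5, -273.2, 65, 54, 1.341)]
80 [(476.4, -269.3, 61, 51, 1.342)]
88 [(476.9, -266.3, 59, 49, 1.34)]
```

Still no lid contact at 58.4, and the rack's apparent size agrees. The fingertips are higher than reported, so I'll feel downwards for the lid.

```bash
for i in 1 2 3 4 5 6 7 8 9 10; do :; done
python3 -m jog '[[0,0,2,0,0,0],[0,0,1,0,0,0],[0,0,0,0,0,0]]' | grep -E 'tool_pos|contact'
python3 -m jog '[[0,0,2,0,0,0],[0,0,1,0,0,0],[0,0,0,0,0,0]]' | grep -E 'tool_pos|contact'
python3 -m jog '[[0,0,2,0,0,0],[0,0,1,0,0,0],[0,0,0,0,0,0]]' | grep -E 'tool_pos|contact'
```

```text
tool_pos: [472.3, -281.0, 55.2]
contact_force: [1.4, -0.4, -0.3]
tool_pos: [472.3, -281.0, 52.2]
contact_force: [-0.3, 0.0, 0.0]
tool_pos: [472.3, -281.0, 49.2]
contact_force: [-0.8, 0.5, -0.8]
```

```bash
python3 -m jog '[[0,0,2,0,0,0],[0,0,1,0,0,0],[0,0,0,0,0,0]]' | grep -E 'tool_pos|contact'
python3 -m jog '[[0,0,2,0,0,0],[0,0,0,0,0,0]]' | grep -E 'tool_pos|contact'
python3 -m jog '[[0,0,0,0,0,0],[0,0,0,0,0,0],[0,0,0,0,0,0],[0,0,0,0,0,0],[0,0,0,0,0,0],[0,0,0,0,0,0],[0,0,0,0,0,0],[0,0,0,0,0,0]]' 0
```

```text
tool_pos: [472.3, -281.0, 46.2]
contact_force: [0.1, -0.5, -0.1]
tool_pos: [472.3, -281.0, 44.1]
contact_force: [0.4, -0.4, -0.3]
time: 12.45
tool_pos: [472.5, -281.1, 44.4]
tcp_rot: [3.141, -0.0, 1.346]
contact_force: [0.3, -0.2, 0.6]
grip_width: 51.5
finger_force: 30.0
```

Gripped, width 51.5 at reported z 44.4. So the TCP reading is 13.6 below the rack's underside when held, and I'll use that relation from here on. Next: lift, turn and carry to the drawer.

```bash
python3 -m jog '[[0,0,-10,0,0,0],[0,0,-20,0,0,0],[0,0,-20,0,0,0],[0,0,-20,0,0,0],[0,0,-20,0,0,0],[0,0,-10,0,0,0]]' | grep -E 'tool_pos|grip|finger'
python3 -m jog '[[0,0,0,0,0,-0.136],[0,0,0,0,0,-0.136],[0,0,0,0,0,-0.136],[0,0,0,0,0,-0.136],[0,0,0,0,0,-0.136],[0,0,0,0,0,-0.136],[0,0,0,0,0,-0.136],[0,0,0,0,0,-0.136],[0,0,0,0,0,-0.136],[0,0,0,0,0,-0.136],[0,0,0,0,0,-0.136],[0,0,0,0,0,-0.136]]' | grep -E 'tcp_rot|grip'
python3 -m jog '[[0,0,0,0,0,-0.136],[-12,18,0,0,0,0],[-20,30,0,0,0,0],[-20,30,0,0,0,0],[-20,30,0,0,0,0],[-20,30,0,0,0,0],[-20,30,0,0,0,0],[0,10,0,0,0,0],[0,0,0,0,0,0]]'
python3 - <<'E'
from h import *
go(594,-104,-1.6,3.119)
o=bot.get_obs(); im=snap('wrist','w5.png')
P=wplane(im,o,36-19,380,680,-260,60); cv2.imwrite('pics/w5p.png',cv2.resize(cv2.cvtColor(P,cv2.COLOR_RGB2BGR),None,fx=1.8,fy=1.8))
E
```

```text
tool_pos: [473.0, -281.5, 146.7]
grip_width: 51.4
finger_force: 30.0
tcp_rot: [3.141, -0.001, 2.983]
grip_width: 51.6
time: 15.15
tool_pos: [588.9, -104.7, 144.0]
tcp_rot: [3.141, -0.001, 3.116]
contact_force: [0.4, 0.5, -1.7]
grip_width: 51.6
finger_force: 30.0
rz -0.003  dx -5.0 dy 0.8 dz 145.6 q6 -1.85
```

View pics/w5p.png

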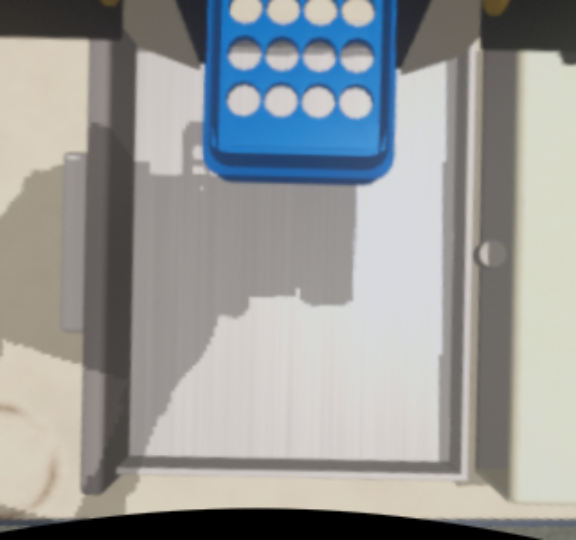

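The view shows the empty drawer under the held rack. The rim of the back wall is at col ~463 and the near wall at row ~462, so the floor centre is about (539,-105). Lowering now.

```bash
python3 -m jog '[[-5,0,20,0,0,0],[0,0,20,0,0,0],[0,0,20,0,0,0],[0,0,20,0,0,0],[0,0,20,0,0,0],[0,0,15,0,0,0],[0,0,10,0,0,0],[0,0,10,0,0,0],[0,0,5,0,0,0],[0,0,3,0,0,0],[0,0,0,0,0,0]]' | grep -E 'tool_pos|contact|grip'
python3 -m jog '[[0,0,1,0,0,0],[0,0,1,0,0,0],[0,0,0,0,0,0]]' | grep -E 'tool_pos|contact|grip'
```

```text
tool_pos: [594.3, -106.5, 1.4]
contact_force: [0.5, 0.0, -0.7]
grip_width: 51.8
tool_pos: [594.5, -106.3, -0.4]
contact_force: [-0.6, -0.4, -1.2]
grip_width: 52.1
```

```bash
python3 -m jog '[[0,0,1,0,0,0],[0,0,0,0,0,0],[0,0,0,0,0,0],[0,0,0,0,0,0],[0,0,0,0,0,0],[0,0,0,0,0,0]]' 90 | grep -E 'tool_pos|contact|grip'
python3 -m jog '[[0,0,-20,0,0,0],[0,0,-20,0,0,0],[0,0,-30,0,0,0],[0,0,-30,0,0,0],[0,0,-30,0,0,0],[0,0,-30,0,0,0],[0,0,-10,0,0,0]]' 100| grep -E 'tool_pos|contact|grip'
python3 - <<'E'
from h import *
go(440,190,170,1.40)
print(wracks(42-19,(500,680,-260,60)))
E
```

```text
tool_pos: [594.4, -106.4, -1.5]
contact_force: [0.1, -0.1, -0.3]
grip_width: 82.2
tool_pos: [595.8, -106.8, 171.9]
contact_force: [-0.0, 0.5, 0.2]
grip_width: 91.9
rz 1.714  dx 266.0 dy -203.9 dz 1.9 q6 -1.85
[(599.3, -106.6, 93, 53, 3.111)]
```

```bash
python3 -m jog '[[0,0,0,0,0,0.143],[0,0,0,0,0,0.143],[0,0,0,0,0,0.143],[0,0,0,0,0,0.143],[0,0,0,0,0,0.143],[0,0,0,0,0,0.143],[0,0,0,0,0,0.143],[0,0,0,0,0,0.143],[0,0,0,0,0,0.143],[0,0,0,0,0,0.143],[0,0,0,0,0,0.143],[0,0,0,0,0,0.143]]' >/dev/null
python3 -m jog '[[27,-20,0,0,0,0],[27,-20,0,0,0,0],[27,-20,0,0,0,0],[27,-20,0,0,0,0],[27,-20,0,0,0,0],[27,-20,0,0,0,0],[27,-20,0,0,0,0],[27,-20,0,0,0,0],[27,-20,0,0,0,0],[27,-20,0,0,0,0],[0,0,0,0,0,0],[0,0,0,0,0,0]]'
python3 - <<'E'
from h import *
o=bot.get_obs(); im=snap('wrist','w6.png')
P=wplane(im,o,30-19,380,640,60,320); cv2.imwrite('pics/w6p.png',cv2.resize(cv2.cvtColor(P,cv2.COLOR_RGB2BGR),None,fx=2,fy=2))
print(wracks(0,(380,640,60,320),P=P))
P=wplane(im,o,15-19,380,640,60,320)
h=cv2.cvtColor(cv2.cvtColor(P,cv2.COLOR_RGB2BGR),cv2.COLOR_BGR2GRAY)
E
```

```text
time: 20.35
tool_pos: [443.0, 194.2, 167.3]
tcp_rot: [-3.14, 0.001, 1.4]
contact_force: [-0.8, -0.0, 0.3]
grip_width: 91.9
finger_force: 0.0
[(445.0, 195.0, 194, 74, 1.571)]
```

View pics/w6p.png

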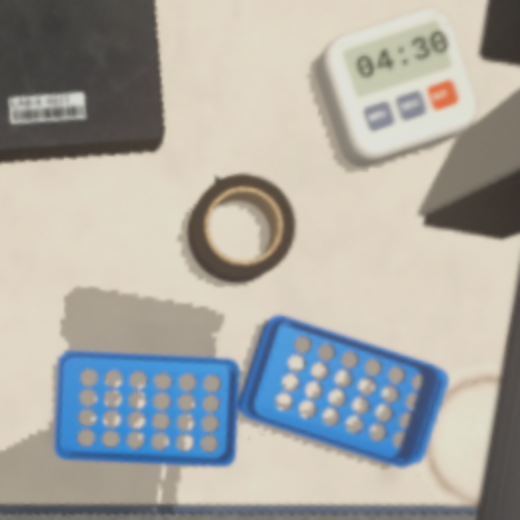

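Rack A is at rect px (147,408) → (436,246), yaw 1.537. Rack B is at (342,392) → (444,149), yaw 1.265. The tape is at (240,230) and the timer at (400,85), both clear of the fingers.

```bash
python3 -c "
from h import *
go(444,149,-14,1.265)"
```

```text
rz 0.133  dx -42.4 dy 13.9 dz 181.5 q6 0.43
```

```bash
python3 -m jog '[[0,0,0,0,0,0.133],[-21,7,0,0,0,0],[-21,7,20,0,0,0],[0,0,30,0,0,0],[0,0,30,0,0,0],[0,0,30,0,0,0],[0,0,25,0,0,0],[0,0,20,0,0,0],[0,0,15,0,0,0],[0,0,8,0,0,0],[0,0,3,0,0,0],[0,0,0,0,0,0]]' 85 | grep -E 'tool_pos|contact|grip|rot'
python3 -m jog '[[0,0,0,0,0,0],[0,0,0,0,0,0],[0,0,0,0,0,0],[0,0,0,0,0,0],[0,0,0,0,0,0],[0,0,0,0,0,0],[0,0,0,0,0,0],[0,0,0,0,0,0]]' 0| grep -E 'tool_pos|contact|grip|finger'
python3 -m jog '[[0,0,-10,0,0,0],[0,0,-20,0,0,0],[0,0,-20,0,0,0],[0,0,-30,0,0,0],[0,0,-30,0,0,0],[0,0,-30,0,0,0],[0,0,-15,0,0,0],[0,0,0,0,0,0]]'| grep -E 'tool_pos|contact|grip|finger'
python3 -c "
from h import *
go(484,-145,140,3.119)"
```

```text
tool_pos: [444.7, 149.3, -12.7]
tcp_rot: [-3.141, 0.0, 1.264]
contact_force: [0.6, 0.1, 0.7]
grip_width: 77.8
tool_pos: [444.8, 149.8, -12.2]
contact_force: [-0.8, -0.1, 5.1]
grip_width: 51.4
finger_force: 30.0
tool_pos: [445.7, 150.0, 144.8]
contact_force: [-0.9, 0.3, -1.1]
grip_width: 51.6
finger_force: 30.0
rz -1.854  dx -45.0 dy -294.0 dz 4.8 q6 0.47
```

```bash
python3 -m jog '[[0,0,-5,0,0,-0.143],[0,0,0,0,0,-0.143],[0,0,0,0,0,-0.143],[0,0,0,0,0,-0.143],[0,0,0,0,0,-0.143],[0,0,0,0,0,-0.143],[0,0,0,0,0,-0.143],[0,0,0,0,0,-0.143],[0,0,0,0,0,-0.143],[0,0,0,0,0,-0.143],[0,0,0,0,0,-0.143],[0,0,0,0,0,-0.143]]' >/dev/null
python3 -m jog '[[0,0,0,0,0,-0.138],[-4,-28,0,0,0,0],[-4,-30,0,0,0,0],[-5,-30,0,0,0,0],[-5,-30,0,0,0,0],[-5,-30,0,0,0,0],[-5,-30,0,0,0,0],[-5,-30,0,0,0,0],[-4,-30,0,0,0,0],[-4,-30,0,0,0,0],[-4,-25,0,0,0,0],[0,0,0,0,0,0]]'
python3 - <<'E'
from h import *
o=bot.get_obs(); im=snap('wrist','w7.png')
P=wplane(im,o,36-19,380,680,-260,60); cv2.imwrite('pics/w7p.png',cv2.resize(cv2.cvtColor(P,cv2.COLOR_RGB2BGR),None,fx=1.8,fy=1.8))
go(486,-144,-0.2,3.119)
E
```

```text
time: 25.6
tool_pos: [482.4, -146.7, 146.1]
tcp_rot: [3.142, -0.002, 3.116]
contact_force: [0.6, -0.2, -0.4]
grip_width: 51.7
finger_force: 30.0
rz -0.003  dx -3.9 dy 1.2 dz 146.3 q6 -1.99
```

View pics/w7p.png

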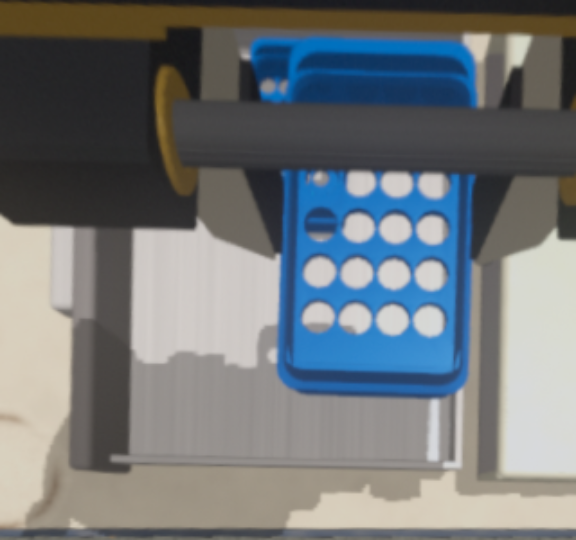

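```bash
python3 -m jog '[[-3,4,20,0,0,0],[0,0,20,0,0,0],[0,0,20,0,0,0],[0,0,20,0,0,0],[0,0,20,0,0,0],[0,0,15,0,0,0],[0,0,10,0,0,0],[0,0,10,0,0,0],[0,0,5,0,0,0],[0,0,3,0,0,0],[0,0,2,0,0,0],[0,0,0,0,0,0]]' | grep -E 'tool_pos|contact|grip'
python3 -m jog '[[0,0,1,0,0,0],[0,0,0,0,0,0]]' | grep -E 'tool_pos|contact|grip'
python3 -m jog '[[0,0,0,0,0,0],[0,0,0,0,0,0],[0,0,0,0,0,0],[0,0,0,0,0,0]]' 66 | grep -E 'tool_pos|contact|grip'
python3 -m jog '[[0,0,-10,0,0,0],[0,0,-15,0,0,0],[0,0,-30,0,0,0],[0,0,-30,0,0,0],[0,0,-30,0,0,0],[0,0,-30,0,0,0],[0,0,-25,0,0,0]]' | grep -E 'tool_pos|contact|grip'
python3 - <<'E'
from h import *
print(wracks(42-19,(400,680,-260,60),save='w8.png'))
go(436,246,140,1.537)
E
```

```text
tool_pos: [486.0, -140.4, 2.6]
contact_force: [-0.5, 0.6, -0.4]
grip_width: 51.5
tool_pos: [486.0, -140.4, 1.6]
contact_force: [-0.1, -0.8, -0.2]
grip_width: 51.8
tool_pos: [485.9, -140.3, 1.5]
contact_force: [0.2, -0.1, 0.4]
grip_width: 60.8
tool_pos: [486.0, -140.3, 174.0]
contact_force: [-0.5, 0.1, 0.1]
grip_width: 60.6
[(484.6, -140.4, 93, 54, 3.113), (577.5, -105.5, 55, 51, 1.571)]
rz 1.582  dx 385.2 dy -65.0 dz 37.8 q6 -1.98
```

Rack B is in place at (485,-140). I'll nudge it toward the back wall with closed fingers to make room for the last one.

```bash
python3 -m jog '[[0,30,0,0,0,0],[0,30,0,0,0,0],[0,0,20,0,0,0],[0,0,20,0,0,0],[0,0,30,0,0,0],[0,0,30,0,0,0],[0,0,20,0,0,0],[0,0,10,0,0,0],[0,0,0,0,0,0]]' 0 | grep -E 'tool_pos|contact|grip'
python3 -m jog '[[0,0,15,0,0,0],[0,0,15,0,0,0],[0,0,10,0,0,0],[0,0,0,0,0,0]]' | grep -E 'tool_pos|contact|grip'
python3 -m jog '[[0,-4,0,0,0,0],[0,-4,0,0,0,0],[0,-4,0,0,0,0],[0,-4,0,0,0,0],[0,-4,0,0,0,0],[0,-4,0,0,0,0],[0,-4,0,0,0,0],[0,0,0,0,0,0]]' | grep -E 'tool_pos|contact|grip'
python3 -m jog '[[0,5,0,0,0,0],[0,5,0,0,0,0],[0,0,-30,0,0,0],[0,0,-30,0,0,0],[0,0,-30,0,0,0],[0,0,-30,0,0,0],[0,0,-30,0,0,0],[0,0,-20,0,0,0],[0,0,0,0,0,0]]' 100 | grep -E 'tool_pos|contact|grip'
python3 - <<'E'
from h import *
print(wracks(42-19,(400,680,-260,60),save='w8.png'))
go(436,246,165,1.537)
E
```

```text
tool_pos: [486.6, -80.1, 40.8]
contact_force: [0.9, -0.8, -0.2]
grip_width: -0.0
tool_pos: [487.1, -80.3, 1.3]
contact_force: [-0.0, -0.3, 0.2]
grip_width: 0.5
tool_pos: [486.6, -108.8, 1.4]
contact_force: [-0.2, -0.2, 0.1]
grip_width: 0.4
tool_pos: [488.4, -98.3, 174.2]
contact_force: [-0.5, -0.9, -0.7]
grip_width: 67.9
[(483.6, -150.7, 92, 54, 3.111), (578.5, -106.5, 55, 53, 0.0)]
rz 1.582  dx 342.0 dy -63.0 dz 7.3 q6 -1.9
```

```bash
python3 -m jog '[[0,0,0,0,0,0.144],[0,0,0,0,0,0.144],[0,0,0,0,0,0.144],[0,0,0,0,0,0.144],[0,0,0,0,0,0.144],[0,0,0,0,0,0.144],[0,0,0,0,0,0.144],[0,0,0,0,0,0.144],[0,0,0,0,0,0.144],[0,0,0,0,0,0.144],[0,0,0,0,0,0.142]]' >/dev/null
python3 -m jog '[[31,-6,0,0,0,0],[31,-6,0,0,0,0],[31,-6,0,0,0,0],[31,-6,0,0,0,0],[31,-6,0,0,0,0],[31,-6,0,0,0,0],[31,-6,0,0,0,0],[31,-6,0,0,0,0],[31,-5,0,0,0,0],[31,-5,0,0,0,0],[32,-5,0,0,0,0],[0,0,0,0,0,0]]' | grep -E 'tool_pos|rot'
python3 - <<'E'
from h import *
l=wracks(30-19,(380,560,150,330),save='w9.png'); print(l)
x,y,_,_,a=l[0]; go(x,y,-13,a)
E
```

```text
tool_pos: [433.8, 248.5, 169.7]
tcp_rot: [-3.139, -0.0, 1.541]
[(435.9, 245.3, 92, 53, 1.521)]
rz 0.019  dx -1.4 dy 1.9 dz 182.7 q6 0.39
```

```bash
python3 -m jog '[[-2,2,20,0,0,0.02],[0,0,30,0,0,0],[0,0,30,0,0,0],[0,0,30,0,0,0],[0,0,25,0,0,0],[0,0,20,0,0,0],[0,0,15,0,0,0],[0,0,8,0,0,0],[0,0,4,0,0,0],[0,0,0,0,0,0]]' 85 | grep -E 'tool_pos|contact|grip|rot'
python3 -m jog '[[0,0,0,0,0,0],[0,0,0,0,0,0],[0,0,0,0,0,0],[0,0,0,0,0,0],[0,0,0,0,0,0],[0,0,0,0,0,0],[0,0,0,0,0,0],[0,0,0,0,0,0]]' 0| grep -E 'tool_pos|contact|grip|finger'
python3 -m jog '[[0,0,-10,0,0,0],[0,0,-20,0,0,0],[0,0,-20,0,0,0],[0,0,-30,0,0,0],[0,0,-30,0,0,0],[0,0,-30,0,0,0],[0,0,-15,0,0,0],[0,0,0,0,0,0]]'| grep -E 'tool_pos|contact|grip|finger'
python3 -c "
from h import *
go(486,-68,145,3.119)"
```

```text
tool_pos: [437.3, 243.1, -10.9]
tcp_rot: [-3.141, 0.0, 1.516]
contact_force: [-0.0, 0.3, -0.4]
grip_width: 78.1
tool_pos: [437.6, 243.7, -10.2]
contact_force: [-1.3, -0.7, 5.2]
grip_width: 51.7
finger_force: 30.0
tool_pos: [438.7, 244.0, 146.9]
contact_force: [1.0, 0.3, 0.8]
grip_width: 51.5
finger_force: 30.0
rz -1.602  dx -54.4 dy -310.9 dz 1.9 q6 0.41
```

```bash
python3 -m jog '[[0,0,-5,0,0,-0.145],[0,0,0,0,0,-0.145],[0,0,0,0,0,-0.145],[0,0,0,0,0,-0.145],[0,0,0,0,0,-0.145],[0,0,0,0,0,-0.145],[0,0,0,0,0,-0.145],[0,0,0,0,0,-0.145],[0,0,0,0,0,-0.145],[0,0,0,0,0,-0.145],[0,0,0,0,0,-0.152]]' >/dev/null
python3 -m jog '[[-5,-28,0,0,0,0],[-5,-28,0,0,0,0],[-5,-28,0,0,0,0],[-5,-28,0,0,0,0],[-5,-28,0,0,0,0],[-5,-28,0,0,0,0],[-5,-28,0,0,0,0],[-5,-28,0,0,0,0],[-5,-28,0,0,0,0],[-5,-28,0,0,0,0],[-4,-30,0,0,0,0],[0,0,0,0,0,0]]'
python3 - <<'E'
from h import *
o=bot.get_obs(); im=snap('wrist','w10.png')
P=wplane(im,o,36-19,380,680,-260,60); cv2.imwrite('pics/w10p.png',cv2.resize(cv2.cvtColor(P,cv2.COLOR_RGB2BGR),None,fx=1.8,fy=1.8))
go(486,-68,2,3.119)
E
```

```text
time: 38.5
tool_pos: [483.5, -70.5, 148.2]
tcp_rot: [-3.141, -0.001, 3.113]
contact_force: [-0.2, -0.0, 0.5]
grip_width: 51.4
finger_force: 30.0
rz -0.005  dx -2.9 dy 0.9 dz 146.2 q6 -1.84
```

View pics/w10p.png

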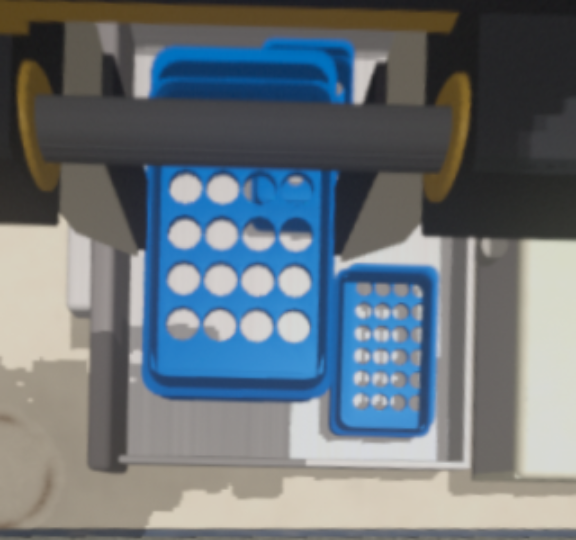

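The held rack lies over the free place, and the rack behind it has its left edge at col ~330 (y≈-123). Lowering it.

```bash
python3 -m jog '[[-2,1,20,0,0,0],[0,0,20,0,0,0],[0,0,20,0,0,0],[0,0,20,0,0,0],[0,0,20,0,0,0],[0,0,15,0,0,0],[0,0,10,0,0,0],[0,0,10,0,0,0],[0,0,5,0,0,0],[0,0,2,0,0,0],[0,0,0,0,0,0]]' | grep -E 'tool_pos|contact|grip'
python3 -m jog '[[0,0,1,0,0,0],[0,0,1,0,0,0],[0,0,0,0,0,0]]' | grep -E 'tool_pos|contact|grip'
```

```text
tool_pos: [485.9, -66.7, 7.5]
contact_force: [0.3, 0.0, -0.8]
grip_width: 51.6
tool_pos: [485.8, -66.8, 5.6]
contact_force: [-0.1, -0.1, -0.2]
grip_width: 51.3
```

```bash
python3 -m jog '[[0,0,2,0,0,0],[0,0,1.5,0,0,0],[0,0,0,0,0,0]]' | grep -E 'tool_pos|contact|grip'
python3 -m jog '[[0,0,0,0,0,0],[0,0,0,0,0,0],[0,0,0,0,0,0],[0,0,0,0,0,0]]' 66 | grep -E 'tool_pos|contact|grip'
python3 -m jog '[[0,0,-10,0,0,0],[0,0,-15,0,0,0],[0,0,-30,0,0,0],[0,0,-30,0,0,0],[0,0,-30,0,0,0],[0,0,-30,0,0,0],[0,0,-30,0,0,0]]' | grep -E 'tool_pos|contact|grip'
python3 -m jog '[[0,0,-30,0,0,0],[0,30,-10,0,0,0],[0,30,0,0,0,0],[0,30,0,0,0,0],[0,30,0,0,0,0],[0,30,0,0,0,0],[0,0,0,0,0,0],[0,0,0,0,0,0]]' 100 | grep -E 'tool_pos|contact|grip'
python3 - <<'E'
from h import *
o=bot.get_obs(); im=snap('wrist','w11.png')
im=snap('top','top11.png'); a=cv2.imread('pics/top11.png')[150:300,200:480]; cv2.imwrite('pics/t11.png',cv2.resize(a,None,fx=2.8,fy=2.8,interpolation=2))
print(racks(im,42,(380,690,-260,60)))
E
```

```text
tool_pos: [485.7, -66.7, 1.9]
contact_force: [-0.3, 0.2, -0.4]
grip_width: 51.7
tool_pos: [485.8, -66.7, 1.9]
contact_force: [-0.4, -0.0, 0.3]
grip_width: 60.7
tool_pos: [485.5, -66.6, 179.0]
contact_force: [0.2, 0.3, -0.6]
grip_width: 60.5
tool_pos: [489.3, 83.5, 217.4]
contact_force: [0.4, 0.1, -0.3]
grip_width: 92.2
[(481.2, -65.2, 86, 51, np.float32(3.126)), (482.8, -146.9, 86, 51, np.float32(3.109)), (596.8, -104.4, 86, 51, np.float32(3.106))]
```

View pics/t11.png

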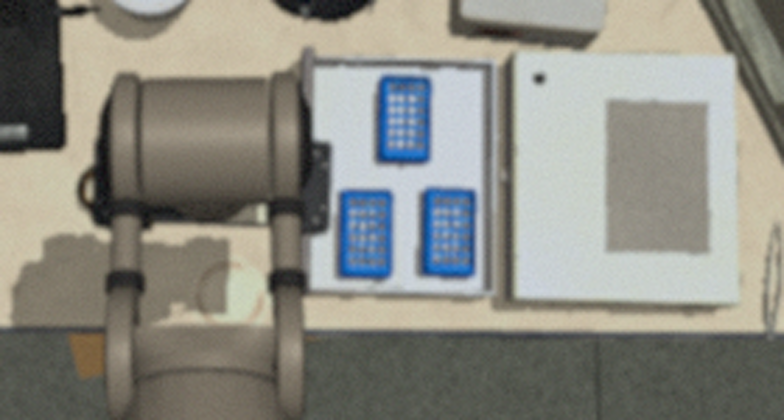

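All three racks stand in the drawer and the hand is clear. Now the drawer: fingers closed in front of the pull, then push along -y.

```bash
python3 -m jog '[[-26,-10,10,0,0,0],[-26,-10,20,0,0,0],[0,0,30,0,0,0],[0,0,30,0,0,0],[0,0,30,0,0,0],[0,0,30,0,0,0],[0,0,25,0,0,0],[0,0,15,0,0,0],[0,0,10,0,0,0],[0,0,0,0,0,0],[0,0,0,0,0,0]]' 0 | grep -E 'tool_pos|contact|grip'
python3 -m jog '[[0,-8,0,0,0,0],[0,-8,0,0,0,0],[0,-8,0,0,0,0],[0,-8,0,0,0,0],[0,-8,0,0,0,0]]' | grep -E 'tool_pos|contact|grip'
```

```text
tool_pos: [541.5, 61.4, 17.5]
contact_force: [0.7, 0.1, 0.3]
grip_width: 8.0
tool_pos: [540.0, 21.3, 17.1]
contact_force: [0.5, 0.1, 1.4]
grip_width: -0.0
```

```bash
python3 -m jog '[[0,-4,0,0,0,0],[0,-8,0,0,0,0],[0,-12,0,0,0,0],[0,-12,0,0,0,0],[0,-12,0,0,0,0],[0,-12,0,0,0,0],[0,-12,0,0,0,0],[0,-12,0,0,0,0],[0,-12,0,0,0,0],[0,-12,0,0,0,0],[0,-12,0,0,0,0],[0,-12,0,0,0,0]]' | grep -E 'tool_pos|contact|grip'
python3 - <<'E'
from h import *
im=snap('top','top12.png')
# pull / panel row profile at z=56 along x=450
P=plane('top',im,56,380,690,-260,60); cv2.imwrite('pics/t12.png',cv2.resize(cv2.cvtColor(P,cv2.COLOR_RGB2BGR),None,fx=1.7,fy=1.7))
E
```

```text
tool_pos: [536.8, -111.0, 17.0]
contact_force: [3.0, 2.0, 2.3]
grip_width: 0.5
```

View pics/t12.png

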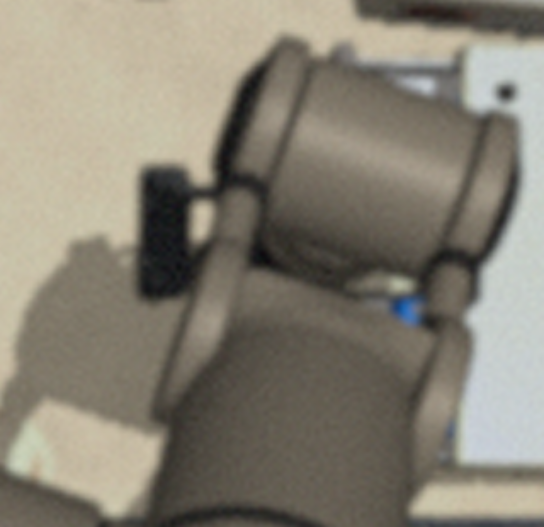

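```bash
python3 -m jog '[[0,-8,0,0,0,0],[0,-8,0,0,0,0],[0,-8,0,0,0,0],[0,-6,0,0,0,0]]' | grep -E 'tool_pos|contact'
python3 -m jog '[[0,-5,0,0,0,0],[0,-5,0,0,0,0]]' | grep -E 'tool_pos|contact'
python3 -m jog '[[0,-4,0,0,0,0],[0,-4,0,0,0,0]]' | grep -E 'tool_pos|contact'
python3 -m jog '[[0,-4,0,0,0,0],[0,0,0,0,0,0]]' | grep -E 'tool_pos|contact'
```

```text
tool_pos: [535.5, -140.5, 16.6]
contact_force: [-0.2, 1.7, -0.1]
tool_pos: [535.5, -150.2, 16.8]
contact_force: [-0.7, 1.4, 0.9]
tool_pos: [535.4, -158.2, 16.9]
contact_force: [-0.9, 1.6, 0.2]
tool_pos: [535.4, -161.3, 16.9]
contact_force: [-0.9, 3.6, -0.1]
```

```bash
python3 -m jog '[[0,-3,0,0,0,0],[0,0,0,0,0,0]]' | grep -E 'tool_pos|contact'
python3 -m jog '[[0,-3,0,0,0,0],[0,0,0,0,0,0]]' | grep -E 'tool_pos|contact'
python3 -m jog '[[0,-3,0,0,0,0],[0,0,0,0,0,0]]' | grep -E 'tool_pos|contact'
python3 -m jog '[[0,-3,0,0,0,0],[0,0,0,0,0,0]]' | grep -E 'tool_pos|contact'
```

```text
tool_pos: [535.4, -164.3, 16.9]
contact_force: [0.1, 2.8, 0.3]
tool_pos: [535.4, -168.2, 17.0]
contact_force: [-0.1, 0.9, 0.3]
tool_pos: [535.4, -171.8, 17.0]
contact_force: [0.3, 0.5, 0.8]
tool_pos: [535.3, -173.6, 16.9]
contact_force: [0.7, 5.5, 1.1]
```

```bash
python3 -m jog '[[0,-2,0,0,0,0],[0,0,0,0,0,0]]' | grep -E 'tool_pos|contact'
python3 -m jog '[[0,4,0,0,0,0],[0,8,0,0,0,0],[0,10,0,0,0,0],[0,20,0,0,0,0],[0,30,0,0,0,0],[0,0,-30,0,0,0],[0,0,-30,0,0,0],[0,0,-40,0,0,0],[0,0,-40,0,0,0],[0,0,0,0,0,0]]' 100 | grep -E 'tool_pos|contact'
python3 - <<'E'
from h import *
o=bot.get_obs(); im=snap('wrist','w13.png')
P=wplane(im,o,56-19,380,680,-300,60); cv2.imwrite('pics/w13p.png',cv2.resize(cv2.cvtColor(P,cv2.COLOR_RGB2BGR),None,fx=1.6,fy=1.6))
for r in bot.outline_of('lab_timer','top'): print(r['p'],r['pixel'])
go(599,121,190,0.2)
E
```

```text
tool_pos: [535.2, -173.7, 16.9]
contact_force: [3.4, 11.6, 2.0]
tool_pos: [539.9, -104.9, 162.7]
contact_force: [1.0, -1.2, -0.7]
0.65 [264.9, 192.1]
rz 2.917  dx 105.4 dy -208.2 dz -32.4 q6 -1.88
```

View pics/w13p.png

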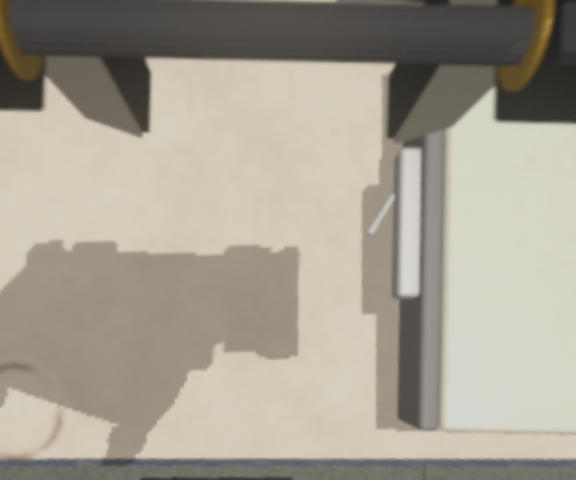

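The drawer is shut: the panel sits against the housing and the push ended against the stop at 11 N. Next is the timer, with the hand's yaw limited so the body stays clear of the carousel.

```bash
python3 -m jog '[[10,28,0,0,0,0],[10,28,0,0,0,0],[0,28,0,0,0,0],[0,28,0,0,0,0],[0,28,0,0,0,0],[0,28,0,0,0,0],[0,28,0,0,0,0],[0,28,0,0,0,-0.1],[0,0,0,0,0,-0.1],[0,0,0,0,0,0],[0,0,0,0,0,0]]' | grep -E 'tool_pos|rot'
python3 - <<'E'
from h import *
o=bot.get_obs(); im=snap('wrist','w14.png')
P=wplane(im,o,18-19,480,680,0,240); cv2.imwrite('pics/w14p.png',cv2.resize(cv2.cvtColor(P,cv2.COLOR_RGB2BGR),None,fx=2.4,fy=2.4))
go(595,121,100,3.32)
E
```

```text
tool_pos: [521.6, 120.2, 155.6]
tcp_rot: [3.142, -0.002, -2.969]
rz -0.006  dx -72.2 dy -11.9 dz 55.9 q6 -1.66
```

View pics/w14p.png

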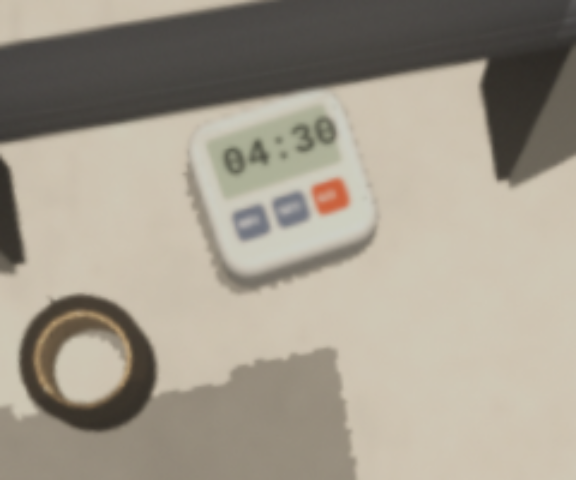

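```bash
python3 -m jog '[[-25,-4,10,0,0,0],[-25,-4,20,0,0,0],[-26,-4,20,0,0,0],[0,0,25,0,0,0],[0,0,25,0,0,0],[0,0,25,0,0,0],[0,0,20,0,0,0],[0,0,10,0,0,0],[0,0,6,0,0,0],[0,0,0,0,0,0],[0,0,0,0,0,0]]' | grep -E 'tool_pos|contact|rot'
python3 - <<'E'
from h import *
go(599,121,-13,3.32)
E
```

```text
tool_pos: [600.0, 121.8, -3.2]
tcp_rot: [-3.142, 0.002, -2.967]
contact_force: [-0.5, 0.2, -1.1]
rz -0.004  dx 1.1 dy -0.6 dz 9.8 q6 -1.67
```

```bash
python3 -m jog '[[0,0,3,0,0,0],[0,0,3,0,0,0],[0,0,3,0,0,0],[0,0,0,0,0,0]]' | grep -E 'tool_pos|contact'
python3 -m jog '[[0,0,1,0,0,0],[0,0,1,0,0,0],[0,0,0,0,0,0]]' | grep -E 'tool_pos|contact'
python3 -m jog '[[0,0,1,0,0,0],[0,0,0,0,0,0]]' | grep -E 'tool_pos|contact'
python3 -m jog '[[0,0,0,0,0,0],[0,0,0,0,0,0],[0,0,0,0,0,0],[0,0,0,0,0,0],[0,0,0,0,0,0],[0,0,0,0,0,0],[0,0,0,0,0,0],[0,0,0,0,0,0]]' 0 | grep -E 'tool_pos|contact|grip|finger'
```

```text
tool_pos: [599.0, 121.9, -13.5]
contact_force: [0.2, -0.4, -0.6]
tool_pos: [599.2, 121.9, -15.2]
contact_force: [-0.1, -0.8, -1.0]
tool_pos: [599.3, 121.9, -16.2]
contact_force: [-0.1, -0.2, 0.5]
tool_pos: [599.3, 121.9, -16.1]
contact_force: [-1.0, 0.4, -0.2]
grip_width: 66.0
finger_force: 28.8
```

```bash
python3 -m jog '[[0,0,-10,0,0,0],[0,0,-20,0,0,0],[0,0,-25,0,0,0],[0,0,-25,0,0,0],[0,0,-25,0,0,0],[0,0,-25,0,0,0],[20,0,-15,0,0,0],[25,0,0,0,0,0],[20,0,0,0,0,0],[0,0,0,0,0,0]]' | grep -E 'tool_pos|contact|grip|finger'
python3 -c "
from h import *
go(535,-318,130,3.316)"
```

```text
tool_pos: [533.2, 110.3, 129.8]
contact_force: [-0.0, -0.3, -1.5]
grip_width: 66.2
finger_force: 28.8
rz 0.001  dx 72.6 dy -422.1 dz -0.2 q6 -1.68
```

```bash
python3 -m jog '[[5,-28,0,0,0,0],[5,-33,0,0,0,0],[6,-36,0,0,0,0],[6,-36,0,0,0,0],[6,-36,0,0,0,0],[6,-36,0,0,0,0],[6,-36,0,0,0,0],[6,-36,0,0,0,0],[7,-36,0,0,0,0],[7,-36,0,0,0,0],[6,-36,0,0,0,0],[5,-28,0,0,0,0]]' | grep -E 'tool_pos|contact|grip|finger'
python3 -m jog '[[0,0,0,0,0,0],[0,0,0,0,0,0],[0,0,20,0,0,0],[0,0,20,0,0,0],[0,0,20,0,0,0],[0,0,12,0,0,0],[0,0,8,0,0,0],[0,0,4,0,0,0],[0,0,0,0,0,0],[0,0,0,0,0,0]]' | grep -E 'tool_pos|contact|grip|finger'
```

```text
tool_pos: [537.8, -311.3, 129.2]
contact_force: [0.4, 0.8, -0.4]
grip_width: 65.9
finger_force: 28.8
tool_pos: [537.9, -308.8, 45.7]
contact_force: [0.7, -0.6, -1.6]
grip_width: 65.8
finger_force: 28.8
```

```bash
python3 -m jog '[[0,0,1,0,0,0],[0,0,1,0,0,0],[0,0,1,0,0,0],[0,0,0,0,0,0]]' | grep -E 'tool_pos|contact|grip|finger'
python3 -m jog '[[0,0,0.5,0,0,0],[0,0,0,0,0,0]]' | grep -E 'tool_pos|contact|grip|finger'
python3 -m jog '[[0,0,0,0,0,0],[0,0,0,0,0,0],[0,0,0,0,0,0],[0,0,0,0,0,0],[0,0,0,0,0,0]]' 100 | grep -E 'tool_pos|contact|grip|finger'
python3 -m jog '[[0,0,-20,0,0,0],[0,0,-30,0,0,0],[0,0,-30,0,0,0],[0,0,-30,0,0,0],[0,0,-40,0,0,0],[0,0,-40,0,0,0],[0,0,0,0,0,0]]' | grep -E 'tool_pos|contact|grip|finger'
python3 - <<'E'
from h import *
o=bot.get_obs(); im=snap('wrist','w15.png')
s=snap('scene','s15.png')
a=cv2.imread('pics/s15.png')[80:360,120:500]; cv2.imwrite('pics/s15c.png',cv2.resize(a,None,fx=2.1,fy=2.1,interpolation=2))
E
```

```text
tool_pos: [537.5, -308.6, 42.0]
contact_force: [0.1, 0.3, -1.1]
grip_width: 66.2
finger_force: 28.8
tool_pos: [537.5, -308.6, 41.9]
contact_force: [-1.0, 0.7, 4.0]
grip_width: 66.0
finger_force: 28.8
tool_pos: [537.4, -308.5, 41.2]
contact_force: [0.0, -0.7, 0.8]
grip_width: 91.4
finger_force: 0.0
tool_pos: [539.6, -310.1, 238.0]
contact_force: [0.7, -0.7, -0.1]
grip_width: 91.9
finger_force: 0.0
```

View pics/s15c.png

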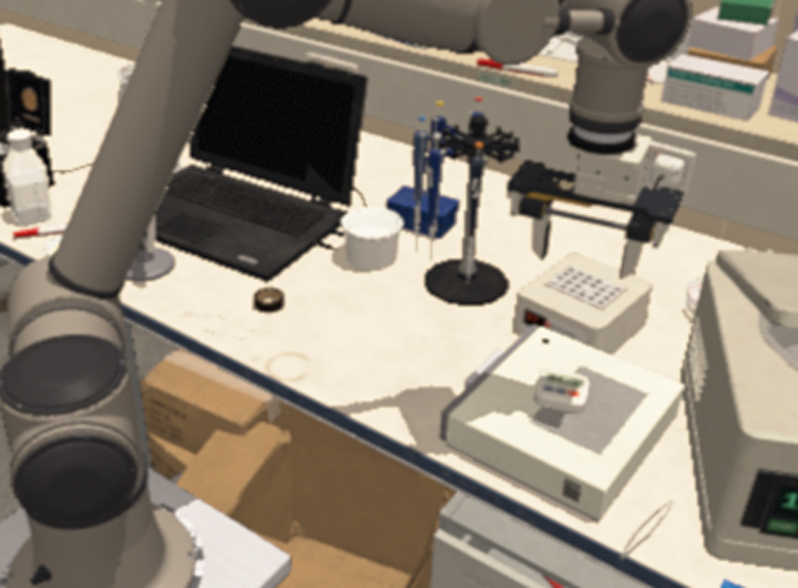

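The timer lies flat on the lid (crop px (565,390)), the drawer is shut, and the tape has not moved. Next is the display, so I'll turn the hand and go over to it.

```bash
python3 -m jog '[[0,0,-5,0,0,0.145],[0,0,-5,0,0,0.145],[0,0,-5,0,0,0.145],[0,0,-5,0,0,0.145],[0,0,-5,0,0,0.145],[0,0,-5,0,0,0.145],[0,0,0,0,0,0.145],[0,0,0,0,0,0.145],[0,0,0,0,0,0.145],[0,0,0,0,0,0.145],[0,0,0,0,0,0.145],[0,0,0,0,0,0.145]]' >/dev/null
python3 -m jog '[[0,0,0,0,0,0.145],[0,0,0,0,0,0.145],[0,0,0,0,0,0.145],[0,0,0,0,0,0.145]]' | grep -E 'tool|rot'
python3 - <<'E'
from h import *
go(420,330,260,0.94)
im=snap('top','top16.png')
for t in('display_top','display_hinge'):
  for r in bot.outline_of(t,'top'):
    if r['p']>.3 and r['pixel'][0]<220:
        m=r['mask'].astype('uint8'); print(t,r['p'],r['pixel'],cv2.minAreaRect(cv2.findNonZero(m)))
# foot: dark gray disc, panel: bright; rectified
P=plane('top',im,170,380,640,330,580); cv2.imwrite('pics/d16.png',cv2.cvtColor(P,cv2.COLOR_RGB2BGR))
F=plane('top',im,6,380,640,330,580)
g=cv2.cvtColor(F,cv2.COLOR_RGB2GRAY); h=cv2.cvtColor(F,cv2.COLOR_RGB2HSV)
print('foot',F[150:175,100:160:6].mean(2).astype(int)[::8])
E
```

```text
tool_pos: [536.8, -308.1, 259.1]
tcp_rot: [-3.138, -0.0, 0.991]
rz 0.051  dx 446.4 dy -470.6 dz -0.9 q6 -0.06
display_top 0.69 [140.9, 223.2] ((138.65383911132812, 222.26919555664062), (67.39607238769531, 8.043152809143066), 33.6900634765625)
display_hinge 0.56 [146.8, 225.4] ((142.1683349609375, 219.68316650390625), (62.121185302734375, 35.955528259277344), 57.7243537902832)
foot [[ 64  42  34  17  34 100 159 188 187 162]
 [ 67  63  50  40  34  19  29  88 157 189]
 [ 77  68  69  59  54  60  54  33  25  88]
 [108  96  78  72  70  69  72  73  64  45]]
```

```bash
cat > fit.py <<'E'
from h import *
from scipy.optimize import differential_evolution, minimize
def pts(hx,hy,th,ti):
    c=np.array([[x,y,z] for x in(-6,6) for y in(-80,80) for z in(12,122)],float)
    return c@(R.from_euler('z',th)*R.from_euler('y',ti)).as_matrix().T+[hx,hy,60]
def sil(cam,p):
    q=np.array([proj(cam,a) for a in pts(*p)]); m=np.zeros((840,1120),'uint8')
    cv2.fillConvexPoly(m,cv2.convexHull((q*2).round().astype(np.int32)),1); return m
def fit(masks,x0,fixed=None):
    M={c:cv2.resize(m.astype('uint8'),(1120,840),interpolation=0) for c,m in masks.items()}
    def cost(p):
        p=p if fixed is None else [*fixed,*p]
        return sum(1-(s&m).sum()/(s|m).sum() for c,m in M.items() for s in[sil(c,p)])
    b=[(x0[0]-25,x0[0]+25),(x0[1]-25,x0[1]+25),(-1.2,1.2),(-.35,1.2)]
    if fixed is not None: b=b[2:]
    r=differential_evolution(cost,b,seed=1,popsize=10,maxiter=60,tol=1e-4); return r.x.round(3),round(r.fun,3)
def mask(cam,near):
    bot.capture(cam); best=None
    for r in bot.outline_of('display_top',cam):
        if np.hypot(*(np.array(r['pixel'])-near))<50: best=r if best is None or r['p']>best['p'] else best
    if best: print(cam,round(best['p'],2),best['mask'].sum())
    return best['mask'] if best else None
E
python3 - <<'E'
from fit import *
mk={}
for c in('top','scene'):
    n=proj(c,[488,451,130]); m=mask(c,n)
    if m is not None: mk[c]=m
for k in mk: print(k,fit({k:mk[k]},(488,451)))
if len(mk)>1: print(fit(mk,(488,451)))
E
```

```text
top 0.9 540
scene 0.66 62Traceback (most recent call last):
  File "<stdin>", line 6, in <module>
  File "fit.py", line 16, in fit
    r=differential_evolution(cost,b,seed=1,popsize=10,maxiter=60,tol=1e-4); return r.x.round(3),round(r.fun,3)
    return fun(*args, **kwargs)
    ret = solver.solve()
    next(self)
    ~~~~^^^^^^
    energy = self.func(parameters)
    return self.f(x, *self.args)
           ~~~~~~^^^^^^^^^^^^^^^
  File "fit.py", line 13, in cost
    return sum(1-(s&m).sum()/(s|m).sum() for c,m in M.items() for s in[sil(c,p)])
  File "fit.py", line 13, in <genexpr>
    return sum(1-(s&m).sum()/(s|m).sum() for c,m in M.items() for s in[sil(c,p)])
                                                                       ~~~^^^^^
  File "fit.py", line 7, in sil
    q=np.array([proj(cam,a) for a in pts(*p)]); m=np.zeros((840,1120),'uint8')
                ~~~~^^^^^^^
  File "h.py", line 15, in proj
    m=bot.camera_model(cam); q=rot(m['orientation']).T@(np.array(P,float)-np.array(m['position'],float))
ValueError: time passes only in moves, steps and waits
```

```bash
sed -i 's/^def rot(o):/_cm={}\ndef cm(c):\n    if c not in _cm: _cm[c]=bot.camera_model(c)\n    return _cm[c]\ndef rot(o):/; s/m=bot.camera_model(cam)/m=cm(cam)/' h.py
python3 - <<'E'
from fit import *
m=mask('top',proj('top',[488,451,130])); np.save('dm.npy',m)
im=cv2.cvtColor(cv2.imread('pics/top16.png'),cv2.COLOR_BGR2RGB)
F=plane('top',im,8,380,600,360,540); g=cv2.GaussianBlur(cv2.cvtColor(F,cv2.COLOR_RGB2GRAY),(0,0),2)
print(cv2.HoughCircles(g,cv2.HOUGH_GRADIENT,1.5,60,param1=60,param2=15,minRadius=47,maxRadius=57))
ring=np.zeros_like(g)
best=[]
for hx in range(470,510,2):
  for hy in range(430,472,2):
    i=np.zeros_like(g); cv2.circle(i,(540-hy,600-hx),49,1,-1); o=np.zeros_like(g); cv2.circle(o,(540-hy,600-hx),60,1,-1); cv2.circle(o,(540-hy,600-hx),55,0,-1)
    best.append((np.median(g[o>0])-np.median(g[i>0])-0.5*g[i>0].std()-0.5*g[o>0].std(),hx,hy))
print(sorted(best)[-5:])
print(fit({'top':m},(488,451)))
for h in((488,451),): print(fit({'top':m},h,fixed=h))
E
```

```text
top 0.97 502
[[[ 90.75 113.25  52.7 ]
  [ 47.25  26.25  56.15]]]
[(np.float64(40.49821340739043), 488, 452), (np.float64(40.89327064449567), 488, 448), (np.float64(41.617787187476296), 488, 450), (np.float64(41.6885852821616), 486, 448), (np.float64(42.0356720752625), 486, 450)]
(array([ 4.89244e+02,  4.48888e+02, -5.63000e-01,  1.19000e-01]), np.float64(0.106))
(array([-0.566,  0.142]), np.float64(0.126))
```

```bash
python3 -m jog '[[20,-15,0,0,0,0],[30,-22,0,0,0,0],[31,-22,0,0,0,0],[31,-23,0,0,0,0],[31,-23,0,0,0,0],[31,-23,0,0,0,0],[31,-23,0,0,0,0],[31,-23,0,0,0,0],[31,-23,0,0,0,0],[31,-23,0,0,0,0],[31,-23,0,0,0,0]]' | grep -E 'tool|rot'
python3 -m jog '[[31,-23,0,0,0,0],[31,-23,0,0,0,0],[31,-23,0,0,0,0],[31,-23,0,0,0,0],[31,-23,0,0,0,0],[31,-23,0,0,0,0],[31,-23,0,0,0,0],[31,-23,0,0,0,0],[20,-14,0,0,0,0],[0,0,0,0,0,0],[0,0,0,0,0,0]]' | grep -E 'tool|rot'
python3 - <<'E'
from h import *
go(498,442,145,1.006)
E
```

```text
tool_pos: [511.7, 101.2, 261.7]
tcp_rot: [3.141, -0.0, 0.998]
tool_pos: [491.0, 432.2, 261.0]
tcp_rot: [3.141, 0.001, 0.998]
rz -0.008  dx 12.0 dy 0.6 dz 116.0 q6 1.18
```

```bash
python3 -m jog '[[6,0,20,0,0,0],[6,0,25,0,0,0],[0,0,25,0,0,0],[0,0,20,0,0,0],[0,0,15,0,0,0],[0,0,8,0,0,0],[0,0,0,0,0,0]]' 50 | grep -E 'tool|contact|grip'
python3 -m jog '[[0,0,0,0,0,0],[0,0,0,0,0,0],[0,0,0,0,0,0],[0,0,0,0,0,0],[0,0,0,0,0,0],[0,0,0,0,0,0],[0,0,0,0,0,0],[0,0,0,0,0,0]]' 0 | grep -E 'tool|contact|grip|finger'
```

```text
tool_pos: [497.7, 441.0, 147.8]
contact_force: [0.3, 0.1, 0.5]
grip_width: 46.3
tool_pos: [498.3, 442.3, 149.0]
contact_force: [2.3, -2.3, 3.8]
grip_width: 11.4
finger_force: 29.7
```

Pinched with the panel square to the pads. Now I'll swing it about the hinge by +0.57.

```bash
python3 -m jog '[[1,0,0,0,0,-0.07],[1,0,0,0,0,-0.07],[1,0,0,0,0,-0.07],[1,0,0,0,0,-0.07],[1,0,0,0,0,-0.07],[1,0,0,0,0,-0.07],[1,0,0,0,0,-0.07],[1,0,0,0,0,-0.083],[0,0,0,0,0,0],[0,0,0,0,0,0]]' | grep -E 'tool|contact|grip|finger|rot'
python3 -m jog '[[0,0,0,0,0,0],[0,0,0,0,0,0],[0,0,0,0,0,0],[0,0,0,0,0,0],[0,0,0,0,0,0],[0,0,-15,0,0,0],[0,0,-20,0,0,0],[0,0,-20,0,0,0],[0,0,-10,0,0,0],[0,0,0,0,0,0]]' 60 | grep -E 'tool|contact|grip'
python3 - <<'E'
from h import *
go(430,450,215,np.pi/2)
E
```

```text
tool_pos: [500.9, 450.0, 149.1]
tcp_rot: [3.14, -0.001, 1.567]
contact_force: [3.6, -1.4, 5.4]
grip_width: 11.4
finger_force: 29.6
tool_pos: [500.8, 450.2, 215.0]
contact_force: [0.8, -0.6, -0.2]
grip_width: 54.9
rz -0.001  dx -0.2 dy -70.8 dz -0.0 q6 0.62
```

```bash
python3 -m jog '[[0,-24,0,0,0,0],[0,-24,0,0,0,0],[0,-23,0,0,0,0],[0,0,20,0,0,0],[0,0,20,0,0,0],[0,0,20,0,0,0],[0,0,15,0,0,0],[0,0,9,0,0,0],[0,0,0,0,0,0],[0,0,0,0,0,0]]' 0 | grep -E 'tool|contact|grip'
python3 -m jog '[[0,8,0,0,0,0],[0,10,0,0,0,0],[0,10,0,0,0,0],[0,8,0,0,0,0],[0,6,0,0,0,0],[0,6,0,0,0,0],[0,6,0,0,0,0],[0,6,0,0,0,0],[0,6,0,0,0,0],[0,0,0,0,0,0]]' | grep -E 'tool|contact|grip'
```

```text
tool_pos: [429.4, 449.9, 129.5]
contact_force: [-0.2, -0.5, -0.4]
grip_width: 0.5
tool_pos: [496.0, 449.8, 129.2]
contact_force: [-0.4, -0.3, -0.8]
grip_width: 0.7
```

```bash
python3 -m jog '[[0,5,0,0,0,0],[0,5,0,0,0,0]]' | grep -E 'tool|contact'
python3 -m jog '[[0,4,0,0,0,0],[0,4,0,0,0,0]]' | grep -E 'tool|contact'
python3 - <<'E'
from fit import *
m=mask('top',proj('top',[500,449,150]))
if m is not None: print(fit({'top':m},(487,449.5),fixed=(487,449.5)), fit({'top':m},(487,449.5)))
E
```

```text
tool_pos: [505.4, 449.9, 129.6]
contact_force: [-1.7, -0.2, -0.4]
tool_pos: [513.7, 449.8, 129.5]
contact_force: [-2.0, -0.0, -0.5]
top 0.8 546
(array([0.118, 0.344]), np.float64(0.642)) (array([499.121, 433.174,  -0.954,   0.506]), np.float64(0.605))
```

```bash
python3 -m jog '[[0,-15,0,0,0,0],[0,-25,0,0,0,0],[0,-25,0,0,0,0],[-30,0,-20,0,0,0],[-35,0,-20,0,0,0],[-35,0,-20,0,0,0],[-35,0,-20,0,0,0],[-35,0,0,0,0,0],[-35,0,0,0,0,0],[-35,0,0,0,0,0],[-35,0,0,0,0,0],[0,0,0,0,0,0]]' | grep -E 'tool|contact'
python3 - <<'E'
from fit import *
m=mask('top',proj('top',[500,449,150]))
if m is not None: print(fit({'top':m},(487,449.5),fixed=(487,449.5)), fit({'top':m},(487,449.5)))
s=mask('scene',proj('scene',[500,449,130]))
if s is not None: print(fit({'scene':s},(487,449.5),fixed=(487,449.5)), fit({'top':m,'scene':s},(487,449.5)))
E
```

```text
tool_pos: [448.6, 171.6, 210.1]
contact_force: [-0.4, -0.4, -0.7]
top 0.89 1550
(array([0.006, 0.409]), np.float64(0.059)) (array([4.88337e+02, 4.50969e+02, 4.00000e-03, 4.05000e-01]), np.float64(0.05))
scene 0.8 1112
(array([-0.021,  0.406]), np.float64(0.065)) (array([ 4.86981e+02,  4.51005e+02, -1.20000e-02,  4.22000e-01]), np.float64(0.123))
```

Swivel is about 0 and the lean is 0.41. I'll push about 12 mm further (TCP x ≈ 525.5).

```bash
python3 -m jog '[[35,0,0,0,0,0],[35,0,0,0,0,0],[35,0,0,0,0,0],[35,0,0,0,0,0],[35,0,20,0,0,0],[35,0,20,0,0,0],[35,0,20,0,0,0],[32,0,20,0,0,0],[0,20,0,0,0,0],[0,20,0,0,0,0],[0,0,0,0,0,0],[0,0,0,0,0,0]]' | grep -E 'tool|contact'
python3 -c "
from h import *
go(525.5,450,129.5,np.pi/2)"
```

```text
tool_pos: [487.4, 452.7, 128.8]
contact_force: [0.3, -0.1, 0.6]
rz -0.000  dx -2.7 dy 38.1 dz -0.7 q6 0.63
```

```bash
python3 -m jog '[[-3,6,0,0,0,0],[0,6,0,0,0,0],[0,6,0,0,0,0],[0,5,0,0,0,0],[0,5,0,0,0,0],[0,5,0,0,0,0],[0,4,0,0,0,0],[0,0,0,0,0,0]]' | grep -E 'tool|contact'
python3 -m jog '[[0,-15,0,0,0,0],[0,-25,0,0,0,0],[0,-25,0,0,0,0],[-30,0,-20,0,0,0],[-35,0,-20,0,0,0],[-35,0,-20,0,0,0],[-35,0,-20,0,0,0],[-35,0,0,0,0,0],[-35,0,0,0,0,0],[-35,0,0,0,0,0],[-35,0,0,0,0,0],[0,0,0,0,0,0]]' | grep -E 'tool|contact|time'
python3 - <<'E'
from fit import *
m=mask('top',proj('top',[500,449,150])); s=mask('scene',proj('scene',[500,449,130]))
for k,v in(('top',m),('scene',s)):
    if v is not None: print(fit({k:v},(487,450.5),fixed=(487,450.5)))
# drawer, timer and tape checks
P=racks(bot.capture('top'),42,(380,690,-260,60)); print('racks visible in front of housing:',P)
for t in('lab_timer','tape_roll'):
    for c in('top','scene'):
        for r in bot.outline_of(t,c)[:2]: print(t,c,round(r['p'],2),r['pixel'],r['mask'].sum(), w(c,r['pixel'],76 if t=='lab_timer' else 15).round())
E
```

```text
tool_pos: [525.9, 448.7, 129.3]
contact_force: [-0.4, -0.8, -0.2]
time: 72.1
tool_pos: [460.4, 170.6, 210.0]
contact_force: [-0.1, 0.2, -0.3]
top 0.93 1715
scene 0.79 1110
(array([0.01 , 0.523]), np.float64(0.068))
(array([-0.026,  0.504]), np.float64(0.064))
racks visible in front of housing: []
lab_timer top 0.68 [419.5, 210.1] 570 [ 542. -305.   76.]
lab_timer top 0.26 [142.1, 215.3] 1757 [524. 454.  76.]
lab_timer scene 0.77 [386.9, 264.5] 432 [ 530. -309.   76.]
tape_roll scene 0.64 [248.5, 222.7] 176 [522. 193.  15.]
```

```bash
python3 -c "
from plant import bot
print(bot.close_job())"
```

```text
the job is handed in; nothing more can be done
None
```

The job is handed in, with no verdict returned: all three racks are in the drawer and it is pushed shut, the display measures swivel about 0 and lean about 0.51 rad, the timer is on the lid and the tape was left alone; I viewed 16 pictures against the limit of 14.

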